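# Swap the decade boxes on the instrument shelf

## Robot

A 7-joint arm with a two-finger parallel gripper is mounted at the origin on the work surface. World frame = base frame: x ahead of the robot, y to its left, z up, the work surface at z = 0. Lengths are in m, angles in rad, forces in N, time in s.
With the tool pointing down it reaches from about 0.425 to 0.95 m from the base axis. Payload 4.7 kg.
Tool frame: the origin (TCP) lies between the finger pads; the fingertips stand 11 mm ahead of it and the grasp point (between the pads) lies 8 mm behind it (tip_extent is the distance from the TCP to the fingertips, in m); z points along the fingers, y is the line along which they close (so a half turn about z gives the same grasp; the last joint's range is limited). The gripper opens to 87 mm and grips with 3 to 60 N. Pads are 19 mm wide; open, the fingers measure 117 mm over their backs; the gripper's body (75 mm by 190 mm) begins 51 mm behind the grasp point.
Start: joints at [-0.029, 0.469, -0.049, 1.532, 0.024, 1.141, -0.082], TCP at [0.675, 0, 0.212] pointing down, gripper open.
Joint ranges: [-2.59, 2.59], [-0.33, 1.99], [-1.39, 1.29], [0.1, 2.45], [-1.04, 4.18], [0.21, 1.99], [-2.66, 2.66]. Speed limits (rad/s): [2.57, 2.57, 3.14, 3.14, 3.14, 3.14, 3.14].

## Interface

Orientations are given as a 3x3 rotation matrix whose columns are the frame's x, y, z axes.
In Python, from station import * gives the robot as it stands.
- The arm moves only by the tool play_rows, never from a script. Its argument "motion" is one flat list of numbers, 7 for each row, row after row: the finger opening in cm, from 0 to 8.7, then the shift along the tool's x, y, z in cm, then the turn, a rotation vector about the tool's x, y, z in degrees. A call has exactly 8 rows; each row shifts and turns the commanded pose from where the row before left it, along the tool's axes as they then stand; what a row does not reach is not made up. A row lasts 1/8 s, in which the tool goes at most 62.5 mm and 10.7 degrees, less where a joint would pass 70% of its speed; a pose out of reach is approached as far as the arm can. A call is refused whole if a number of a shift passes 6.25 or a number of a turn 10.7, either way. A call with a gripper value outside its range is refused whole. The fingers move at their own pace and stop on an object; "grip_force" is the grip in N (left out, the last holds). Time passes only in rows, so rows that do not move let the fingers close, or fill a call up. It gives the time, the measured TCP pose, the force, the opening and the grip force at its end, in the units of the state.
- state(): the state, without advancing time (a new reading comes with each control period).
- capture(name): name is "scene" or "side" or "wrist"; returns (picture, depth): 480x640x3 uint8, red, green, blue; 480x640 float32, m along the optical axis (not along the pixel's ray), 0 where there is no reading.
- camera_info(name): a dict with "mtx" (3x3 intrinsics, pixels), "D" ([k1, k2, p1, p2, k3] as OpenCV has them; the pictures are not rectified), "T" (4x4, takes a point from camera to world coordinates). Camera axes: x right, y up, looking along -z (the intrinsics and any distortion apply to the point x, -y, -z); pixel columns grow to the right and rows downward; lengths in m; the calibration is good to about 2 mm. A picture is of the moment at which its call begins: read the wrist's pose just before it. camera_info takes no time and is no camera call; for the wrist camera it gives the pose at the moment of the call.
- close_job(): hands the job in; it is judged then, once.
The state is a dict: "time": time; "joints": joint angles; "dq": joint speeds; "joint_efforts": joint torques, N m; "eef_pos": TCP position; "tcp_rot": TCP orientation; "wrist_force": force on the tool from outside, world axes, zero at the start; "moment": the same for the moment, N m; "opening": finger opening in m; "finger_force": force on a finger pad.
Only numpy, scipy, OpenCV 4.12 (cv2) and the standard library are available. Lean on these libraries where they do the work, as an engineer would, in place of code of your own. Each camera call takes 0.05 s, during which the arm holds its last target. There are 200 camera calls.

## Task

The bench is done with the short three-dial decade box on the rubber mat and now needs the long five-dial one from the back of the shelf. Stand the aerosol can and the bottle in the grey side tray out of the way, lay the five-dial box on the mat, lined up with the mat's long side and wholly on it, and put the three-dial box squarely in the place it left in the shelf's back row, both done while the can and bottle are still in the tray. Then stand the can and the bottle each back exactly where it stood on the shelf; set everything down without dropping or tipping it, and leave the solder reel, the multimeter and the brown carton alone.

Things in the scene. Friction and masses are not known exactly. Their poses are not given: they have to be found in the camera images.
- shelf: Grey steel bench shelf, 176 (its x) x 330 mm (y), open above, fixed. Origin on the bench under its centre, x to its back, y left, z up. Floor 70 mm above the bench; lip all round 25 mm above the floor, 3 mm thick. Back row: the five-dial box, length along y, centre about x 15, y -42 mm; that is the back-row place. Front row: can and bottle, about x -47, y -86 and 2 mm (either way round)
- tray: Grey plastic side tray, empty at the start, 240 mm (its x) by 160 mm (its y), wall 3 mm, rim 22 mm high. Origin at the centre of its underside on the bench, z up; inner floor about 3 mm above the bench. Room for the can and the bottle side by side along x. Fixed
- mat: Dark rubber bench mat, 280 mm (its x, the long side) by 205 mm (its y), 3 mm thick, lying on the bench, with two steel studs near the +y edge. Origin at the centre of its underside, z up. The three-dial box lies lengthwise on its -y half at the start (about y = -50 mm); the +y half is free, wide enough for the other box beside it. Fixed
- rbox: Long five-dial decade box (the one wanted): grey metal case 200 x 52 mm, 0.6 kg. Origin at the centre of the underside; y along its length (two small black terminals at the +y end), x across, z up. Case 52 mm high, black dials on top to 65 mm. Grip it across the 52 mm width at mid-length. At the start it stands in the back row of the shelf
- cbox: Short three-dial decade box (to go back on the shelf): grey metal case 140 x 52 mm, 0.45 kg. Origin at the centre of the underside; y along its length (two small black terminals at the +y end), x across, z up. Case 52 mm high, black dials on top to 65 mm. Grip it across the 52 mm width at mid-length. At the start it lies on the mat
- can: Aerosol can, bare aluminium with a dark cap, standing: body 50 mm diameter and straight up to 102 mm, cap 43 mm diameter, total height 125 mm, 0.16 kg. Origin at the centre of its underside, z up along its axis
- bottle: White plastic bottle, standing: body 54 mm diameter and straight up to 97 mm, then a shoulder and a 30 mm grey screw cap, total height 119 mm, 0.17 kg, closed. Origin at the centre of its underside, z up along its axis
- reel: Bystander: solder-wire reel with white flanges, 58 mm diameter, 48 mm high, standing at the +y end of the shelf. Origin at the centre of its underside. Loose; leave it alone
- meter: Bystander: black pocket multimeter lying face up on the bench in front of the shelf, 138 (its y) x 72 x 30 mm (36 mm at the dial). Origin at the centre of its underside. Loose; leave it alone
- carton: Bystander: small brown carton on the bench in front of the shelf, 110 (its y) x 75 x 48 mm. Origin at the centre of its underside. Loose; leave it alone

How it is judged:
On the way, in this order (a step that is already met when the one before it is completed fails the run):
1. the can and the bottle both stand released in the side tray (x of can in the frame of tray between -0.094 and 0.094 m and y of can in the frame of tray between -0.055 and 0.055 m and z of can in the frame of tray between 0 and 0.011 m and angle between each of can, bottle's own z axis and vertical below 0.1 rad and linear speed of each of can, bottle below 0.02 m/s and contact force between the fingers and can below 0.05 N and x of bottle in the frame of tray between -0.094 and 0.094 m and y of bottle in the frame of tray between -0.055 and 0.055 m and z of bottle in the frame of tray between 0 and 0.011 m and contact force between the fingers and bottle below 0.05 N), for 0.2 s.
2. with both still standing in the tray, the five-dial box lies released on the mat and the three-dial box stands released in its place in the shelf's back row (all of step 1 and x of rbox in the frame of mat between -0.03 and 0.03 m and y of rbox in the frame of mat between -0.075 and 0.075 m and z of rbox in the frame of mat between 0 and 0.008 m and angle between the y axis of rbox and the x axis of mat, either way round below 0.17 rad and angle between each of rbox, cbox's own z axis and vertical below 0.06 rad and linear speed of each of rbox, cbox below 0.02 m/s and contact force between the fingers and rbox below 0.05 N and x of cbox in the frame of shelf between 0.004 and 0.034 m and y of cbox in the frame of shelf between -0.072 and -0.012 m and z of cbox in the frame of shelf between 0.067 and 0.075 m and angle between the y axis of cbox and the y axis of shelf, either way round below 0.15 rad and contact force between the fingers and cbox below 0.05 N), for 0.2 s.
At the end, for the whole second after the job is handed in: Five-dial box flat on the mat: within 30 mm along, 75 mm across, 0.17 rad. Three-dial box on the shelf floor at x 4 to 34 mm, y -72 to -12 mm of the shelf, within 0.15 rad. Can and bottle upright on the shelf, each within 15 mm of its start. All released, at rest (x of rbox in the frame of mat between -0.03 and 0.03 m and y of rbox in the frame of mat between -0.075 and 0.075 m and z of rbox in the frame of mat between 0 and 0.008 m and angle between the y axis of rbox and the x axis of mat, either way round below 0.17 rad and angle between each of rbox, cbox, can, bottle's own z axis and vertical below 0.06 rad and linear speed of each of rbox, cbox, can, bottle below 0.02 m/s and contact force between the fingers and rbox below 0.05 N and x of cbox in the frame of shelf between 0.004 and 0.034 m and y of cbox in the frame of shelf between -0.072 and -0.012 m and z of cbox in the frame of shelf between 0.067 and 0.075 m and angle between the y axis of cbox and the y axis of shelf, either way round below 0.15 rad and contact force between the fingers and cbox below 0.05 N and distance of each of can, bottle from where it was at the start of the episode below 0.015 m and contact force between the fingers and can below 0.05 N and contact force between the fingers and bottle below 0.05 N); the robot touches nothing.
It fails at once if the can, the bottle or a box is dropped or knocked (faster than 0.5 m/s with no finger on it) ((linear speed of can above 0.5 m/s and contact force between the fingers and can below 0.02 N) or (linear speed of bottle above 0.5 m/s and contact force between the fingers and bottle below 0.02 N) or (linear speed of rbox above 0.5 m/s and contact force between the fingers and rbox below 0.02 N) or (linear speed of cbox above 0.5 m/s and contact force between the fingers and cbox below 0.02 N)).
It fails at once if the can, the bottle or a box is tipped by more than 0.5 rad (angle between any of can, bottle, rbox, cbox's own z axis and vertical above 0.5 rad).
It fails at once if the solder reel, the multimeter or the carton is moved by more than 15 mm (distance of any of reel, meter, carton from where it was at the start of the episode above 0.015 m).
It also fails if it takes over 138 s, if anything falls off the work surface, if the arm or the gripper's body presses on something with over 40 N, if the wrist force passes 120 N, or if a joint passes its speed limit or range.

## Working session

There is one attempt and no reset: what is moved stays moved. The work goes in short steps, Python scripts to look and compute and a tool call to move; the robot and the scene stay as the last step left them, time stands still between calls to the robot, and variables do not carry over. Pictures are saved under pics/ and viewed, at most 14 in all, crops included, and the job is handed in when it is done.

Besides the shell and the picture viewer there is one more tool, called after "Emit:" as name(argument=value, ...), one argument or row to a line, values as JSON. play_rows: Moves the arm, as the interface text tells. Its arguments: {"type":"object","properties":{"motion":{"type":"array","items":{"type":"number"}},"grip_force":{"type":"number"}},"required":["motion"]}

```bash
mkdir -p pics; ls
cat > h.py <<'E'
from station import *
import numpy as np, cv2
def cloud(name):
    ci=camera_info(name); pic,d=capture(name)
    K=np.array(ci["mtx"],float);D=np.array(ci["D"],float);T=np.array(ci["T"])
    v,u=np.mgrid[0:480,0:640]
    p=cv2.undistortPoints(np.stack([u,v],-1).reshape(-1,1,2).astype(np.float64),K,D).reshape(480,640,2)
    P=np.stack([p[...,0]*d,-p[...,1]*d,-d],-1)
    W=P@T[:3,:3].T+T[:3,3]
    W[d<=0]=np.nan
    return pic,d,W
E
python3 - <<'E'
from h import *
for n in ["scene","side"]:
    pic,d,W=cloud(n); cv2.imwrite(f"pics/{n}0.png",pic[...,::-1]); np.save(f"{n}0.npy",W)
    print(n,np.round(camera_info(n)["T"],2).tolist())
s=state(); print(s)
E
```

```text
pics
scene [[-0.85, -0.36, 0.39, 1.12], [0.53, -0.58, 0.62, 0.86], [0.0, 0.73, 0.68, 1.05], [0.0, 0.0, 0.0, 1.0]]
side [[0.87, 0.33, -0.36, 0.01], [-0.49, 0.6, -0.63, -0.92], [0.01, 0.73, 0.68, 1.06], [0.0, 0.0, 0.0, 1.0]]
{'time': 0.1, 'joints': array([-0.02889419,  0.46936596, -0.04858408,  1.53353129,  0.02410422,
        1.14099424, -0.08227829]), 'dq': array([-9.63823104e-04,  2.91741372e-05,  1.11278878e-04, -2.27110019e-03,
        2.34275348e-04, -9.48692521e-04,  2.03673612e-03]), 'joint_efforts': array([ 1.65191257e-03, -5.09170032e+01, -8.03893874e-02, -2.36828882e+01,
       -6.13215147e-02,  3.44494684e-02,  3.39676899e-05]), 'eef_pos': array([6.74465172e-01, 2.14442513e-06, 2.10919142e-01]), 'tcp_rot': array([[-3.60842215e-05,  9.99998534e-01, -1.71190338e-03],
       [ 9.99999997e-01,  3.59703180e-05, -6.65669368e-05],
       [-6.65052615e-05, -1.71190578e-03, -9.99998532e-01]]), 'wrist_force': array([-0.28540243,  0.3151863 , -0.01376152]), 'moment': array([ 0.01596496,  0.01045883, -0.08608029]), 'finger_force': 0.0, 'opening': 0.08739214301009698}
```

View pics/scene0.png

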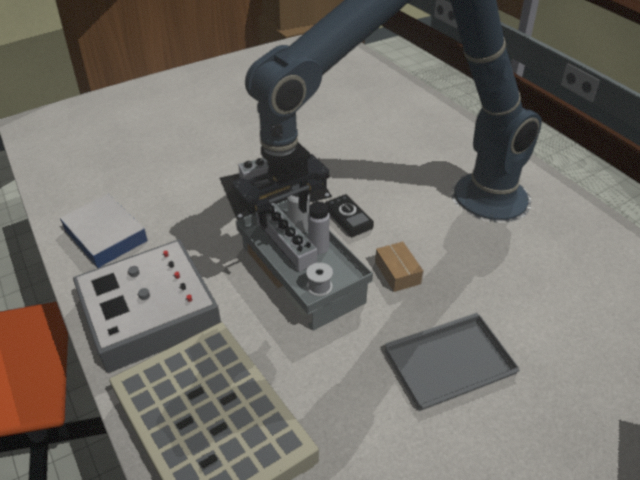

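View pics/side0.png

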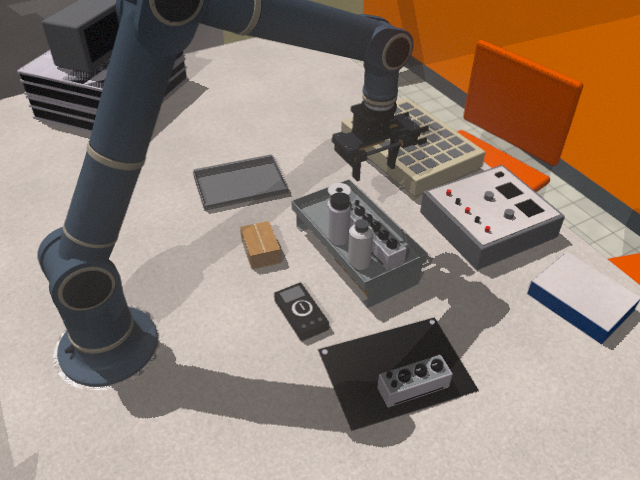

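The side view shows mat (400,375) with the three-dial box on it, the shelf (360,240) with can (340,215) and bottle (360,245), tray (240,180), meter and carton in front. I'll build an orthographic top map from both clouds.

Run:
```python
from h import *
W=np.concatenate([np.load(n+"0.npy").reshape(-1,3) for n in("scene","side")]);W=W[~np.isnan(W[:,0])]
W=W[(W[:,0]>.3)&(W[:,0]<1)&(abs(W[:,1])<.6)&(W[:,2]<.2)&(W[:,2]>-.02)]
np.save("W.npy",W)
H=np.zeros((350,600),np.float32)
i=((1-W[:,0])/.002).astype(int);j=((.6-W[:,1])/.002).astype(int)
np.maximum.at(H,(np.clip(i,0,349),np.clip(j,0,599)),W[:,2])
im=cv2.applyColorMap(np.clip(H/.2*255,0,255).astype(np.uint8),cv2.COLORMAP_JET)
cv2.imwrite("pics/top.png",im)
```

```text
(no output)
```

View pics/top.png

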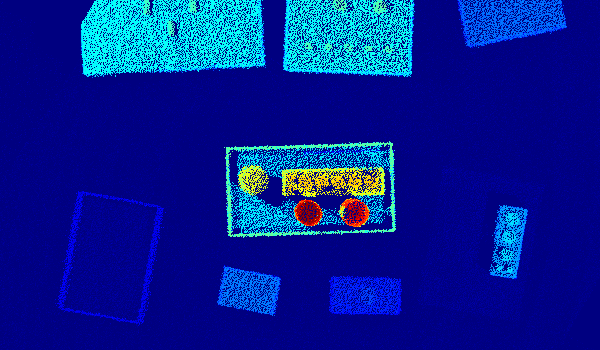

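The map shows shelf at px (311,189), five-dial box (333,182), can/bottle (308,212)/(354,212), reel (253,180), tray (111,257), three-dial box (508,242), carton (249,291), meter (365,295). Now precise fits.

Run:
```python
from h import *
W=np.load("W.npy")
def sel(x0,x1,y0,y1,z0,z1):
    return W[(W[:,0]>x0)&(W[:,0]<x1)&(W[:,1]>y0)&(W[:,1]<y1)&(W[:,2]>z0)&(W[:,2]<z1)]
def rect(n,p):
    # drop sparse outliers
    from scipy.spatial import cKDTree
    t=cKDTree(p[:,:2]);k=np.array([len(q) for q in t.query_ball_point(p[:,:2],.006)])
    p=p[k>max(2,.15*np.median(k))]
    (c,s,a)=cv2.minAreaRect((p[:,:2]*1000).astype(np.float32))
    print(n,"c",np.round(c,1),"s",np.round(s,1),"a",round(a,2),"zmed",round(np.median(p[:,2])*1000,1),len(p))
rect("shelf",sel(.5,.74,-.21,.17,.088,.1))
rect("rboxcase",sel(.59,.68,-.19,.06,.112,.126))
rect("rboxdials",sel(.59,.68,-.19,.06,.129,.142))
rect("cbox",sel(.4,.62,-.48,-.35,.045,.058))
rect("cboxdial",sel(.4,.62,-.48,-.35,.060,.07))
rect("tray",sel(.3,.65,.25,.5,.013,.026))
rect("carton",sel(.3,.5,.0,.2,.04,.054))
rect("meter",sel(.3,.46,-.25,-.04,.022,.04))
rect("reel",sel(.58,.7,.05,.13,.113,.125))
def circ(n,p):
    A=np.c_[2*p[:,:2],np.ones(len(p))];b=(p[:,:2]**2).sum(1)
    for _ in range(5):
        s=np.linalg.lstsq(A,b,rcond=None)[0];r=np.sqrt(s[2]+s[:2]@s[:2])
        e=abs(np.hypot(*(p[:,:2]-s[:2]).T)-r);k=e<.004;A,b,p=A[k],b[k],p[k]
    print(n,np.round(s[:2]*1000,1),"r",round(r*1000,1),len(p))
for n,y0,y1 in(("L",-.055,.02),("R",-.15,-.07)):
    circ(n+"body",sel(.53,.615,y0,y1,.13,.163)); q=sel(.53,.615,y0,y1,.175,.2);circ(n+"cap",q)
    rect(n+"top",sel(.53,.615,y0,y1,.182,.2));print(np.percentile(q[:,2],[50,95,99]))
# floors
for n,b in(("mat",(.4,.65,-.36,-.3)),("bench",(.4,.65,-.28,-.24)),("trayfloor",(.4,.55,.33,.4)),("shelffloor",(.66,.69,-.1,.1))):
    print(n,np.median(sel(*b,-.02,.1)[:,2]))
# mat via darkness
W2=np.load("side0.npy");im=cv2.imread("pics/side0.png").max(2)
m=(im<45)&(W2[...,0]>.32)&(W2[...,0]<.75)&(W2[...,1]<-.24)&(W2[...,1]>-.52)&(W2[...,2]<.01)
m=cv2.morphologyEx(m.astype(np.uint8),cv2.MORPH_OPEN,np.ones((5,5)))>0
rect("mat",W2[m])
m2=(W2[...,0]>.32)&(W2[...,0]<.72)&(W2[...,1]<-.24)&(W2[...,1]>-.52)&(W2[...,2]<.006)&(W2[...,2]>.002)
rect("matz",W2[m2])
```

```text
shelf c [620.9 -20.9] s [182.7 338.9] a 1.97 zmed 93.5 2280
rboxcase c [627.  -67.2] s [ 73.9 205.4] a 0.88 zmed 122.6 1497
rboxdials c [620.2 -65.3] s [180.5  60.2] a 89.82 zmed 134.5 845
cbox c [ 516.7 -415. ] s [ 59.8 141.9] a 81.23 zmed 55.3 1232
cboxdial c [ 514.7 -416.5] s [ 35.7 122.4] a 80.5 zmed 66.6 507
tray c [483.9 380. ] s [182.3 245.5] a 80.25 zmed 20.9 2116
carton c [418.3 102.6] s [120.7  78.3] a 78.45 zmed 48.5 2110
meter c [ 409.  -130.9] s [146.1  76.4] a 88.56 zmed 30.9 2537
reel c [639.4  93.5] s [60.9 58.8] a 81.91 zmed 118.8 624
Lbody [574.5 -16.7] r 24.1 439
Lcap [574.3 -16.7] r 19.9 371
Ltop c [574.5 -16.5] s [47.7 44.6] a 72.97 zmed 195.5 535
[0.19442469 0.19843255 0.19938614]
Rbody [ 574.9 -108.5] r 26.3 403
Rcap [ 574.8 -109.2] r 13.3 152
Rtop c [ 575.1 -109.2] s [33.1 28.5] a 31.87 zmed 189.3 164
[0.1881936  0.19256223 0.19386128]
mat 0.003905769389625613
bench 0.0022444201908868866
trayfloor 0.0033222059822198835
shelffloor 0.0706414352952136
mat c [ 527.8 -404.3] s [299.1 161.9] a 9.02 zmed 4.0 3248
matz c [ 520. -380.] s [279.9 399.9] a 90.0 zmed 3.6 8311
```

Emit:
play_rows(
  motion=[8.7, 0, 0, -1, 0, 0, 10, 8.7, 0, 0, -1, 0, 0, 10, 8.7, 0, 0, -1, 0, 0, 10, 8.7, 0, 0, -1, 0, 0, 10, 8.7, 0, 0, -1, 0, 0, 10, 8.7, 0, 0, -1, 0, 0, 10, 8.7, 0, 0, -1, 0, 0, 10, 8.7, 0, 0, -1, 0, 0, 10],
)

```text
time: 1.1
eef_pos: [0.6747, 0.0001, 0.2915]
tcp_rot: [[0.986, 0.168, -0.001], [0.168, -0.986, 0.0], [-0.001, -0.0, -1.0]]
wrist_force: [-0.3, -0.2, -0.2]
opening: 0.0869
finger_force: 0.0
```

```bash
cat >> h.py <<'E'
def go(x,y,z,yaw=None):
    "print shift (cm) in tool axes and turn (deg) about tool z to reach TCP x,y,z (mm); yaw = world yaw of tool x, deg"
    s=state();R=s["tcp_rot"];d=R.T@(np.array([x,y,z])/1000-s["eef_pos"])*100
    cur=np.degrees(np.arctan2(R[1,0],R[0,0]))
    print("t",round(s["time"],2),"pos",np.round(s["eef_pos"]*1000,1),"yaw",round(cur,2),"j",np.round(s["joints"],2),"open",round(s["opening"]*1000,1),"ff",round(s["finger_force"],1),"F",np.round(s["wrist_force"],1))
    print("shift",np.round(d,2),"turn", None if yaw is None else round(-((yaw-cur+180)%360-180),2),"tilt",np.round(R[:2,2],4))
E
python3 - <<'E'
from h import *
ci=camera_info("side");K=np.array(ci["mtx"],float);D=np.array(ci["D"],float);T=np.array(ci["T"])
g=cv2.imread("pics/side0.png",0)
c=np.array([[319,349],[435,319],[478,390],[352,430]],np.float32).reshape(-1,1,2)
c=cv2.cornerSubPix(g,c,(5,5),(-1,-1),(3,40,.01)).reshape(-1,2);print(c)
def bp(uv,z):
    p=cv2.undistortPoints(np.float64(uv).reshape(-1,1,2),K,D).reshape(-1,2)
    r=np.c_[p[:,0],-p[:,1],-np.ones(len(p))]@T[:3,:3].T
    return T[:3,3]+r*((z-T[2,3])/r[:,2])[:,None]
P=bp(c,.003)[:,:2]*1000;print(P.round(1),P.mean(0),[np.linalg.norm(P[i]-P[i-1]).round() for i in range(4)])
for a,b in((0,1),(3,2)): print(np.degrees(np.arctan2(*(P[b]-P[a])[::-1])))
go(574.4,-16.7,250,0)
E
```

```text
[[318.26154 349.35034]
 [435.50458 319.68   ]
 [478.64667 390.45227]
 [352.      430.     ]]
[[ 396.3 -236. ]
 [ 668.2 -294.4]
 [ 631.6 -488.2]
 [ 358.9 -435.8]] [ 513.7488866  -363.59082485] [np.float64(203.0), np.float64(278.0), np.float64(197.0), np.float64(278.0)]
-12.114765601732723
-10.88450909381074
t 1.1 pos [6.747e+02 1.000e-01 2.915e+02] yaw 9.67 j [-0.23  0.42  0.25  1.44 -0.11  1.29 -1.38] open 86.9 ff 0.0 F [-0.3 -0.2 -0.2]
shift [-10.16  -0.03   4.17] turn 9.67 tilt [-0.0012  0.    ]
```

Emit:
play_rows(
  motion=[7.8, -2, 0, 0, 0, 0, 0, 7.8, -3.1, 0, 0, 0, 0, 0, 7.8, -3.1, 0, 0, 0, 0, 0, 7.8, -2, 0, 0, 0, 0, 0, 7.8, 0, 0, 0, 0, 0, 4.7, 7.8, 0, 0, 1.5, 0, 0, 5, 7.8, 0, 0, 1.5, 0, 0, 0, 7.8, 0, 0, 1, 0, 0, 0],
)

```text
time: 2.1
eef_pos: [0.574, -0.0176, 0.2504]
tcp_rot: [[1.0, 0.007, -0.002], [0.007, -1.0, -0.0], [-0.002, 0.0, -1.0]]
wrist_force: [0.8, -0.4, -0.7]
opening: 0.0777
finger_force: 0.0
```

Run:
```python
from h import *
pic,d,W=cloud("wrist");cv2.imwrite("pics/w1.png",pic[...,::-1])
go(574.4,-16.7,143,0)
```

```text
t 2.15 pos [573.4 -17.6 249.3] yaw 0.36 j [-0.26  0.27  0.27  1.74 -0.08  1.14 -1.53] open 77.8 ff 0.0 F [-0.3  0.6 -0.7]
shift [ 0.14 -0.09 10.63] turn 0.36 tilt [-0.0038 -0.0003]
```

View pics/w1.png

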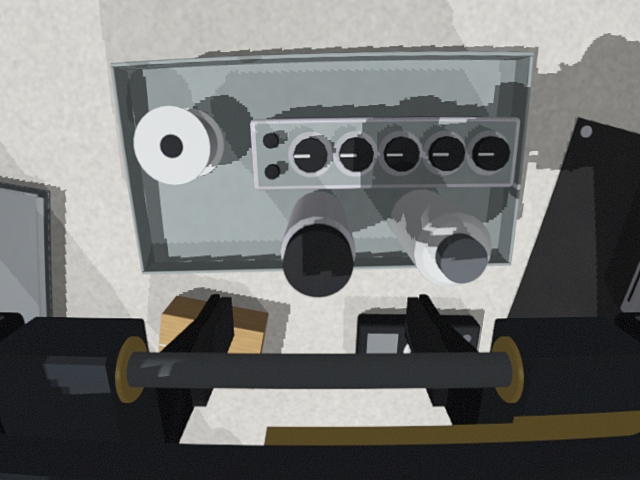

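The wrist view shows the can cap at (318,260) centred between the open fingers, bottle cap at (463,258), five-dial box clear behind. Descend and grip.

Emit:
play_rows(
  motion=[7.8, 0.1, -0.1, 2.2, 0, 0, 0.3, 7.8, 0, 0, 3, 0, 0, 0, 7.8, 0, 0, 3, 0, 0, 0, 7.8, 0, 0, 1.8, 0, 0, 0, 7.8, 0, 0, 0.6, 0, 0, 0, 4.5, 0, 0, 0, 0, 0, 0, 4.5, 0, 0, 0, 0, 0, 0, 4.5, 0, 0, 0, 0, 0, 0],
  grip_force=15,
)

```text
time: 3.15
eef_pos: [0.5762, -0.0166, 0.1468]
tcp_rot: [[1.0, 0.0, 0.002], [0.0, -1.0, 0.0], [0.002, -0.0, -1.0]]
wrist_force: [-0.4, -0.1, -0.5]
opening: 0.0557
finger_force: 0.0
```

Run:
```python
from h import *
go(533,370,240,0)
```

```text
t 3.15 pos [576.2 -16.6 146.8] yaw 0.0 j [-0.24  0.38  0.25  1.86 -0.12  0.92 -1.5 ] open 55.7 ff 0.0 F [-0.4 -0.1 -0.5]
shift [ -4.3  -38.67  -9.32] turn 0.0 tilt [0.0018 0.0002]
```

Emit:
play_rows(
  motion=[4.5, 0, 0, 0, 0, 0, 0, 4.5, 0, 0, 0, 0, 0, 0, 4.5, 0, 0, 0, 0, 0, 0, 4.5, 0, 0, 0, 0, 0, 0, 4.5, 0, 0, 0, 0, 0, 0, 4.5, 0, 0, 0, 0, 0, 0, 4.5, 0, 0, 0, 0, 0, 0, 4.5, 0, 0, 0, 0, 0, 0],
)

```text
time: 4.15
eef_pos: [0.576, -0.0167, 0.1464]
tcp_rot: [[1.0, 0.0, 0.001], [0.0, -1.0, 0.0], [0.001, -0.0, -1.0]]
wrist_force: [-1.0, -0.5, 5.6]
opening: 0.0492
finger_force: 15.0
```

Run:
```python
from h import *
go(535,370,240,0)
```

```text
t 4.15 pos [576.  -16.7 146.4] yaw 0.0 j [-0.24  0.38  0.25  1.86 -0.12  0.92 -1.5 ] open 49.2 ff 15.0 F [-1.  -0.5  5.6]
shift [ -4.09 -38.67  -9.36] turn 0.0 tilt [0.001  0.0001]
```

Emit:
play_rows(
  motion=[4.5, 0, 0, -1, 0, 0, 0, 4.5, 0, 0, -2.5, 0, 0, 0, 4.5, 0, -1, -3, 0, 0, 0, 4.5, -0.5, -3, -2, 0, 0, 0, 4.5, -1, -5, -0.8, 0, 0, 0, 4.5, -1, -5, 0, 0, 0, 0, 4.5, -1, -5, 0, 0, 0, 0, 4.5, -0.6, -5, 0, 0, 0, 0],
)

```text
time: 5.15
eef_pos: [0.5335, 0.2247, 0.2387]
tcp_rot: [[1.0, 0.0, -0.001], [0.0, -1.0, -0.0], [-0.001, 0.0, -1.0]]
wrist_force: [0.7, 0.5, -1.4]
opening: 0.0494
finger_force: 15.0
```

Emit:
play_rows(
  motion=[4.5, 0, -5, 0, 0, 0, 0, 4.5, 0, -4.5, 0, 0, 0, 0, 4.5, 0, -3.2, 1, 0, 0, 0, 4.5, 0, -2, 2, 0, 0, 0, 4.5, 0, 0, 2.5, 0, 0, 0, 4.5, 0, 0, 2.5, 0, 0, 0, 4.5, 0, 0, 2, 0, 0, 0, 4.5, 0, 0, 1, 0, 0, 0],
)

```text
time: 6.15
eef_pos: [0.5337, 0.3686, 0.1264]
tcp_rot: [[1.0, -0.001, -0.003], [-0.001, -1.0, -0.003], [-0.003, 0.003, -1.0]]
wrist_force: [-0.1, 0.3, -0.9]
opening: 0.0493
finger_force: 15.0
```

Run:
```python
from h import *
go(535,370,80,0)
```

```text
t 6.15 pos [533.7 368.6 126.4] yaw -0.06 j [-0.74  0.51  0.1   1.69 -0.06  0.95 -2.19] open 49.3 ff 15.0 F [-0.1  0.3 -0.9]
shift [ 0.14 -0.16  4.64] turn -0.06 tilt [-0.0029 -0.003 ]
```

Emit:
play_rows(
  motion=[4.5, 0, 0, 1, 0, 0, 0, 4.5, 0, 0, 1.2, 0, 0, 0, 4.5, 0, 0, 1, 0, 0, 0, 4.5, 0, 0, 0.5, 0, 0, 0, 4.5, 0, 0, 0.3, 0, 0, 0, 4.5, 0, 0, 0.2, 0, 0, 0, 4.5, 0, 0, 0.2, 0, 0, 0, 4.5, 0, 0, 0, 0, 0, 0],
)

```text
time: 7.15
eef_pos: [0.5346, 0.3704, 0.0849]
tcp_rot: [[1.0, 0.0, 0.0], [0.0, -1.0, 0.0], [0.0, -0.0, -1.0]]
wrist_force: [0.4, 0.4, -1.7]
opening: 0.0493
finger_force: 15.0
```

Run:
```python
from h import *
go(535,370,80,0)
```

```text
t 7.15 pos [534.6 370.4  84.9] yaw 0.0 j [-0.74  0.55  0.09  1.72 -0.06  0.87 -2.19] open 49.3 ff 15.0 F [ 0.4  0.4 -1.7]
shift [0.04 0.04 0.49] turn 0.0 tilt [0.0001 0.0001]
```

Emit:
play_rows(
  motion=[4.5, 0, 0, 0.2, 0, 0, 0, 4.5, 0, 0, 0.2, 0, 0, 0, 4.5, 0, 0, 0.1, 0, 0, 0, 4.5, 0, 0, 0, 0, 0, 0, 7.8, 0, 0, 0, 0, 0, 0, 7.8, 0, 0, 0, 0, 0, 0, 7.8, 0, 0, 0, 0, 0, 0, 7.8, 0, 0, 0, 0, 0, 0],
)

```text
time: 8.15
eef_pos: [0.5347, 0.3704, 0.08]
tcp_rot: [[1.0, 0.0, 0.0], [0.0, -1.0, 0.0], [0.0, -0.0, -1.0]]
wrist_force: [0.4, -0.3, 0.2]
opening: 0.0763
finger_force: 0.0
```

Run:
```python
from h import *
go(575,-108.9,250,0)
```

```text
t 8.15 pos [534.7 370.4  80. ] yaw 0.0 j [-0.74  0.56  0.09  1.72 -0.07  0.86 -2.19] open 76.3 ff 0.0 F [ 0.4 -0.3  0.2]
shift [  4.04  47.93 -17.01] turn 0.0 tilt [0.0004 0.0002]
```

Emit:
play_rows(
  motion=[7.8, 0, 0, -2, 0, 0, 0, 7.8, 0, 0, -4, 0, 0, 0, 7.8, 0, 0, -4, 0, 0, 0, 7.8, 0, 1, -3, 0, 0, 0, 7.8, 0, 3, -2, 0, 0, 0, 7.8, 0, 5, -1.5, 0, 0, 0, 7.8, 1, 5.5, -0.5, 0, 0, 0, 7.8, 1, 5.5, 0, 0, 0, 0],
)

```text
time: 9.15
eef_pos: [0.5553, 0.1689, 0.2525]
tcp_rot: [[1.0, 0.0, 0.004], [0.0, -1.0, 0.002], [0.004, -0.002, -1.0]]
wrist_force: [0.3, 0.1, 0.6]
opening: 0.0783
finger_force: 0.0
```

Emit:
play_rows(
  motion=[7.8, 1, 5.5, 0, 0, 0, 0, 7.8, 1, 5.5, 0, 0, 0, 0, 7.8, 0, 5.5, 0, 0, 0, 0, 7.8, 0, 5, 0, 0, 0, 0, 7.8, 0, 3.5, 0, 0, 0, 0, 7.8, 0, 2, 0, 0, 0, 0, 7.8, 0, 0.9, 0, 0, 0, 0, 7.8, 0, 0, 0, 0, 0, 0],
)

```text
time: 10.15
eef_pos: [0.5747, -0.1086, 0.2506]
tcp_rot: [[1.0, -0.0, 0.001], [-0.0, -1.0, 0.0], [0.001, -0.0, -1.0]]
wrist_force: [-0.3, -0.2, -0.1]
opening: 0.0781
finger_force: 0.0
```

Run:
```python
from h import *
go(575,-108.9,146.5,0)
pic,d,W=cloud("wrist");cv2.imwrite("pics/w2.png",pic[...,::-1]);np.save("w2.npy",W)
p=W.reshape(-1,3);p=p[~np.isnan(p[:,0])]
q=p[(p[:,2]>.175)&(p[:,2]<.2)&(abs(p[:,0]-.575)<.05)&(abs(p[:,1]+.109)<.04)];print("bottlecap",q.mean(0)*1000,len(q))
q=p[(p[:,2]>.117)&(p[:,2]<.127)&(p[:,0]>.595)&(p[:,0]<.69)&(p[:,1]<.055)&(p[:,1]>-.18)]
c=cv2.minAreaRect((q[:,:2]*1000).astype(np.float32));print("rbox",c,np.percentile(q[:,0],[.5,99.5]),np.percentile(q[:,1],[.5,99.5]))
```

```text
t 10.15 pos [ 574.7 -108.6  250.6] yaw -0.02 j [-0.13  0.29  0.31  1.72 -0.1   1.14 -1.36] open 78.1 ff 0.0 F [-0.3 -0.2 -0.1]
shift [ 0.02  0.03 10.41] turn -0.02 tilt [0.0011 0.0003]
bottlecap [ 576.02356567 -107.84160452  188.99790194] 1928
rbox ((627.663330078125, -66.2608871459961), (67.10748291015625, 199.7329559326172), 0.9374430179595947) [0.60031081 0.66183914] [-0.16487564  0.03213413]
```

Emit:
play_rows(
  motion=[7.8, 0, 0, 2.2, 0, 0, 0, 7.8, 0, 0, 3, 0, 0, 0, 7.8, 0, 0, 3, 0, 0, 0, 7.8, 0, 0, 1.7, 0, 0, 0, 7.8, 0, 0, 0.5, 0, 0, 0, 4.8, 0, 0, 0, 0, 0, 0, 4.8, 0, 0, 0, 0, 0, 0, 4.8, 0, 0, 0, 0, 0, 0],
)

```text
time: 11.2
eef_pos: [0.5751, -0.1088, 0.1467]
tcp_rot: [[1.0, -0.0, 0.002], [-0.0, -1.0, -0.0], [0.002, 0.0, -1.0]]
wrist_force: [0.1, 0.2, 1.0]
opening: 0.0563
finger_force: 0.0
```

Emit:
play_rows(
  motion=[4.8, 0, 0, 0, 0, 0, 0, 4.8, 0, 0, 0, 0, 0, 0, 4.8, 0, 0, 0, 0, 0, 0, 4.8, 0, 0, 0, 0, 0, 0, 4.8, 0, 0, 0, 0, 0, 0, 4.8, 0, 0, 0, 0, 0, 0, 4.8, 0, 0, 0, 0, 0, 0, 4.8, 0, 0, 0, 0, 0, 0],
)

```text
time: 12.2
eef_pos: [0.5751, -0.1087, 0.1465]
tcp_rot: [[1.0, -0.0, 0.001], [-0.0, -1.0, 0.0], [0.001, -0.0, -1.0]]
wrist_force: [-0.5, 0.8, 5.1]
opening: 0.0529
finger_force: 15.0
```

Run:
```python
from h import *
go(437,388,240,0)
```

```text
t 12.2 pos [ 575.1 -108.7  146.5] yaw -0.0 j [-0.11  0.39  0.29  1.84 -0.14  0.93 -1.33] open 52.9 ff 15.0 F [-0.5  0.8  5.1]
shift [-13.8  -49.67  -9.36] turn -0.0 tilt [0.0013 0.0001]
```

Emit:
play_rows(
  motion=[4.8, 0, 0, -1, 0, 0, 0, 4.8, 0, 0, -2.5, 0, 0, 0, 4.8, 0, -1, -3, 0, 0, 0, 4.8, -0.8, -3, -2, 0, 0, 0, 4.8, -1.5, -5, -0.8, 0, 0, 0, 4.8, -1.5, -5, 0, 0, 0, 0, 4.8, -1.5, -5, 0, 0, 0, 0, 4.8, -1.5, -5.5, 0, 0, 0, 0],
)

```text
time: 13.2
eef_pos: [0.5056, 0.1371, 0.2387]
tcp_rot: [[1.0, -0.001, -0.0], [-0.001, -1.0, -0.001], [-0.0, 0.001, -1.0]]
wrist_force: [1.0, 0.3, -2.7]
opening: 0.0532
finger_force: 15.0
```

Emit:
play_rows(
  motion=[4.8, -1.5, -5.5, 0, 0, 0, 0, 4.8, -1.5, -5.5, 0, 0, 0, 0, 4.8, -1.5, -5, 0, 0, 0, 0, 4.8, -1.3, -4.2, 0, 0, 0, 0, 4.8, -0.8, -3, 0, 0, 0, 0, 4.8, -0.4, -2, 1, 0, 0, 0, 4.8, 0, 0, 2, 0, 0, 0, 4.8, 0, 0, 2.5, 0, 0, 0],
)

```text
time: 14.2
eef_pos: [0.4369, 0.3876, 0.1826]
tcp_rot: [[1.0, -0.001, 0.0], [-0.001, -1.0, -0.001], [0.0, 0.001, -1.0]]
wrist_force: [0.2, 0.4, -2.2]
opening: 0.053
finger_force: 15.0
```

Run:
```python
from h import *
go(437,388,80,0)
```

```text
t 14.2 pos [436.9 387.6 182.6] yaw -0.05 j [-0.82  0.35  0.03  1.79 -0.01  1.   -2.36] open 53.0 ff 15.0 F [ 0.2  0.4 -2.2]
shift [ 1.000e-02 -5.000e-02  1.026e+01] turn -0.05 tilt [ 0.0002 -0.0011]
```

Emit:
play_rows(
  motion=[4.8, 0, 0, 2.5, 0, 0, 0, 4.8, 0, 0, 2.5, 0, 0, 0, 4.8, 0, 0, 2, 0, 0, 0, 4.8, 0, 0, 1.3, 0, 0, 0, 4.8, 0, 0, 0.8, 0, 0, 0, 4.8, 0, 0, 0.4, 0, 0, 0, 4.8, 0, 0, 0.2, 0, 0, 0, 4.8, 0, 0, 0, 0, 0, 0],
)

```text
time: 15.2
eef_pos: [0.4368, 0.3885, 0.0872]
tcp_rot: [[1.0, -0.0, 0.001], [-0.0, -1.0, 0.001], [0.001, -0.001, -1.0]]
wrist_force: [-0.2, -0.8, -2.0]
opening: 0.0529
finger_force: 15.0
```

Run:
```python
from h import *
go(437,388,80,0)
```

```text
t 15.2 pos [436.8 388.5  87.2] yaw -0.0 j [-0.82  0.46  0.03  1.88 -0.02  0.81 -2.36] open 52.9 ff 15.0 F [-0.2 -0.8 -2. ]
shift [0.02 0.05 0.72] turn -0.0 tilt [0.0006 0.0006]
```

Emit:
play_rows(
  motion=[4.8, 0, 0, 0.3, 0, 0, 0, 4.8, 0, 0, 0.2, 0, 0, 0, 4.8, 0, 0, 0.2, 0, 0, 0, 4.8, 0, 0, 0, 0, 0, 0, 7.8, 0, 0, 0, 0, 0, 0, 7.8, 0, 0, 0, 0, 0, 0, 7.8, 0, 0, 0, 0, 0, 0, 7.8, 0, 0, 0, 0, 0, 0],
)

```text
time: 16.2
eef_pos: [0.4367, 0.3884, 0.08]
tcp_rot: [[1.0, -0.0, 0.0], [-0.0, -1.0, 0.0], [0.0, -0.0, -1.0]]
wrist_force: [-0.7, -0.1, -0.6]
opening: 0.0768
finger_force: 0.0
```

Run:
```python
from h import *
go(560,-64,250,0)
for n in ("scene","side"):
    pic,d,W=cloud(n);p=W.reshape(-1,3);p=p[~np.isnan(p[:,0])]
    q=p[(p[:,2]>.115)&(p[:,2]<.127)&(p[:,0]>.595)&(p[:,0]<.69)&(p[:,1]<.055)&(p[:,1]>-.18)]
    print(n,"rbox",cv2.minAreaRect((q[:,:2]*1000).astype(np.float32)),np.percentile(q[:,0],[1,99]),np.percentile(q[:,1],[1,99]))
    for nm,c in(("can",(.535,.370)),("bottle",(.437,.388))):
        q=p[(np.hypot(p[:,0]-c[0],p[:,1]-c[1])<.035)&(p[:,2]>.1)&(p[:,2]<.14)];print(nm,np.percentile(q[:,2],97),q.mean(0))
    if n=="side": cv2.imwrite("pics/s2.png",pic[...,::-1])
```

```text
t 16.2 pos [436.7 388.4  80. ] yaw -0.0 j [-0.82  0.47  0.03  1.88 -0.02  0.79 -2.36] open 76.8 ff 0.0 F [-0.7 -0.1 -0.6]
shift [ 12.34  45.24 -17.01] turn -0.0 tilt [0.0003 0.0002]
scene rbox ((635.34521484375, -65.20185089111328), (55.47299575805664, 201.0204315185547), 1.4188016653060913) [0.60970428 0.66309347] [-0.16347103  0.03424712]
can 0.1317334552306768 [0.53866704 0.37502842 0.12130398]
bottle 0.12511726759733666 [0.4462527  0.39125193 0.1115579 ]
side rbox ((635.4692993164062, -66.45130920410156), (56.93193054199219, 205.27252197265625), 1.8133426904678345) [0.60748058 0.66302679] [-0.16716957  0.02941923]
can 0.13302392706869412 [0.52966733 0.36125176 0.12015164]
bottle 0.11143960942389504 [0.42259232 0.38047315 0.10531206]
```

Emit:
play_rows(
  motion=[7.8, 0, 0, -2, 0, 0, 0, 7.8, 0, 0, -4, 0, 0, 0, 7.8, 0, 0, -4.5, 0, 0, 0, 7.8, 0, 0, -4, 0, 0, -5, 7.8, 0, 0, -2, 0, 0, -10, 7.8, 0, 0, 0, 0, 0, -10, 7.8, 0, 0, 0, 0, 0, -10, 7.8, 0, 0, 0, 0, 0, -10],
)

```text
time: 17.3
eef_pos: [0.4365, 0.3882, 0.2449]
tcp_rot: [[0.703, 0.711, 0.0], [0.711, -0.703, 0.0], [0.0, 0.0, -1.0]]
wrist_force: [-0.2, -0.2, 0.9]
opening: 0.0782
finger_force: 0.0
```

Emit:
play_rows(
  motion=[7.8, 0, 0, 0, 0, 0, -10, 7.8, 0, 0, 0, 0, 0, -10, 7.8, 0, 0, 0, 0, 0, -10, 7.8, 0, 0, 0, 0, 0, -10, 7.8, 0, 0, 0, 0, 0, -6.6, 7.8, -2, 0, 0, 0, 0, 0, 7.8, -4, 0, 0, 0, 0, 0, 7.8, -5.5, 0, 0, 0, 0, 0],
)

```text
time: 18.3
eef_pos: [0.4395, 0.2716, 0.2447]
tcp_rot: [[-0.027, 1.0, 0.0], [1.0, 0.027, -0.0], [-0.0, 0.0, -1.0]]
wrist_force: [2.0, -0.8, 0.6]
opening: 0.0782
finger_force: 0.0
```

Emit:
play_rows(
  motion=[7.8, -5.5, 3, 0, 0, 0, 0, 7.8, -5.5, 3.5, 0, 0, 0, 0, 7.8, -5.5, 4, 0, 0, 0, 0, 7.8, -5.5, 4, 0, 0, 0, 0, 7.8, -5, 3, 0, 0, 0, 0, 7.8, -3.5, 1.5, 0, 0, 0, 0, 7.8, -2, 0.5, 0, 0, 0, 0, 7.8, -1, 0, 0, 0, 0, 0],
)

```text
time: 19.3
eef_pos: [0.6351, -0.046, 0.2448]
tcp_rot: [[-0.026, 1.0, -0.001], [1.0, 0.026, 0.0], [0.0, -0.001, -1.0]]
wrist_force: [-0.7, -0.4, 0.0]
opening: 0.0782
finger_force: 0.0
```

Run:
```python
from h import *
go(635.4,-65.8,94,91.6)
```

```text
t 19.3 pos [635.1 -46.  244.8] yaw 91.49 j [-0.    0.38  0.01  1.59 -0.01  1.17  0.04] open 78.2 ff 0.0 F [-0.7 -0.4  0. ]
shift [-1.980e+00 -1.000e-02  1.508e+01] turn -0.11 tilt [-0.0006  0.0002]
```

Emit:
play_rows(
  motion=[7.6, -1, 0, 1, 0, 0, 0, 7.6, -1, 0, 3, 0, 0, 0, 7.6, 0, 0, 3.5, 0, 0, 0, 7.6, 0, 0, 3.5, 0, 0, 0, 7.6, 0, 0, 2.5, 0, 0, 0, 7.6, 0, 0, 1, 0, 0, 0, 7.6, 0, 0, 0.5, 0, 0, 0, 7.6, 0, 0, 0, 0, 0, 0],
)

```text
time: 20.3
eef_pos: [0.6367, -0.0646, 0.0954]
tcp_rot: [[-0.028, 1.0, 0.001], [1.0, 0.028, 0.0], [0.0, 0.001, -1.0]]
wrist_force: [1.7, 0.2, -0.0]
opening: 0.0761
finger_force: 0.0
```

Emit:
play_rows(
  motion=[4.7, 0, 0, 0, 0, 0, 0, 4.7, 0, 0, 0, 0, 0, 0, 4.7, 0, 0, 0, 0, 0, 0, 4.7, 0, 0, 0, 0, 0, 0, 4.7, 0, 0, 0, 0, 0, 0, 4.7, 0, 0, 0, 0, 0, 0, 4.7, 0, 0, 0, 0, 0, 0, 4.7, 0, 0, 0, 0, 0, 0],
  grip_force=40,
)

```text
time: 21.3
eef_pos: [0.6362, -0.065, 0.0952]
tcp_rot: [[-0.028, 1.0, -0.0], [1.0, 0.028, 0.0], [0.0, -0.0, -1.0]]
wrist_force: [-2.6, 0.1, 5.5]
opening: 0.0517
finger_force: 40.0
```

Run:
```python
from h import *
go(635.4,-65.8,200,91.6)
```

```text
t 21.3 pos [636.2 -65.   95.2] yaw 91.59 j [ 0.03  0.52  0.01  1.74 -0.01  0.88  0.07] open 51.7 ff 40.0 F [-2.6  0.1  5.5]
shift [ -0.08  -0.09 -10.48] turn -0.01 tilt [-0.0001  0.    ]
```

Emit:
play_rows(
  motion=[4.7, 0, 0, -0.5, 0, 0, 0, 4.7, 0, 0, -1.5, 0, 0, 0, 4.7, 0, 0, -3, 0, 0, 0, 4.7, 0, 0, -3, 0, 0, 0, 4.7, 0, 0, -2, 0, 0, 2, 4.7, 0, 0, -1, 0, 0, 5, 4.7, 0, 0, 0, 0, 0, 8, 4.7, 0, 0, 0, 0, 0, 9, 4.7, 0, 0, 0, 0, 0, 9],
)

```text
$.motion: bad value
```

Nine rows by mistake; drop one.

Emit:
play_rows(
  motion=[4.7, 0, 0, -0.5, 0, 0, 0, 4.7, 0, 0, -1.5, 0, 0, 0, 4.7, 0, 0, -3, 0, 0, 0, 4.7, 0, 0, -3, 0, 0, 0, 4.7, 0, 0, -2, 0, 0, 2, 4.7, 0, 0, -1, 0, 0, 5, 4.7, 0, 0, 0, 0, 0, 8, 4.7, 0, 0, 0, 0, 0, 9],
)

```text
time: 22.3
eef_pos: [0.6359, -0.0649, 0.2048]
tcp_rot: [[0.386, 0.923, -0.001], [0.923, -0.386, 0.0], [-0.0, -0.001, -1.0]]
wrist_force: [-0.5, -0.9, -7.9]
opening: 0.0517
finger_force: 40.0
```

Emit:
play_rows(
  motion=[4.7, 0, 0, 0, 0, 0, 9, 4.7, 0, 0, 0, 0, 0, 9, 4.7, 0, 0, 0, 0, 0, 9, 4.7, 0, 0, 0, 0, 0, 9, 4.7, 0, 0, 0, 0, 0, 9, 4.7, 0, 0, 0, 0, 0, 9, 4.7, 0, 0, 0, 0, 0, 9, 4.7, 0, 0, 0, 0, 0, 9],
)

```text
time: 23.3
eef_pos: [0.6359, -0.0645, 0.2046]
tcp_rot: [[0.997, -0.081, -0.001], [-0.081, -0.997, 0.0], [-0.001, -0.0, -1.0]]
wrist_force: [-0.2, 0.4, -6.6]
opening: 0.0516
finger_force: 40.0
```

Emit:
play_rows(
  motion=[4.7, 0, 0, 0, 0, 0, 5, 4.7, 0, 0, 0, 0, 0, 1.9, 4.7, 0, 0, 0, 0, 0, 0, 4.7, 0, 0, 0, 0, 0, 0, 4.7, 0, 0, 0, 0, 0, 0, 4.7, 0, 0, 0, 0, 0, 0, 4.7, 0, 0, 0, 0, 0, 0, 4.7, 0, 0, 0, 0, 0, 0],
)

```text
time: 24.3
eef_pos: [0.6363, -0.065, 0.2049]
tcp_rot: [[0.981, -0.196, 0.0], [-0.196, -0.981, 0.0], [0.0, -0.0, -1.0]]
wrist_force: [-0.4, 0.5, -7.7]
opening: 0.0519
finger_force: 40.0
```

Run:
```python
from h import *
go(522.8,-319.5,110,-11.3)
pic,d,W=cloud("scene");cv2.imwrite("pics/s3.png",pic[...,::-1])
pic,d,W=cloud("side");cv2.imwrite("pics/s4.png",pic[...,::-1])
pic,d,W=cloud("wrist");cv2.imwrite("pics/w4.png",pic[...,::-1])
```

```text
t 24.3 pos [636.3 -65.  204.9] yaw -11.29 j [-0.25  0.43  0.4   1.65 -0.19  1.1  -1.57] open 51.9 ff 40.0 F [-0.4  0.5 -7.7]
shift [-6.15 27.19  9.49] turn 0.01 tilt [0.0001 0.    ]
```

View pics/s4.png

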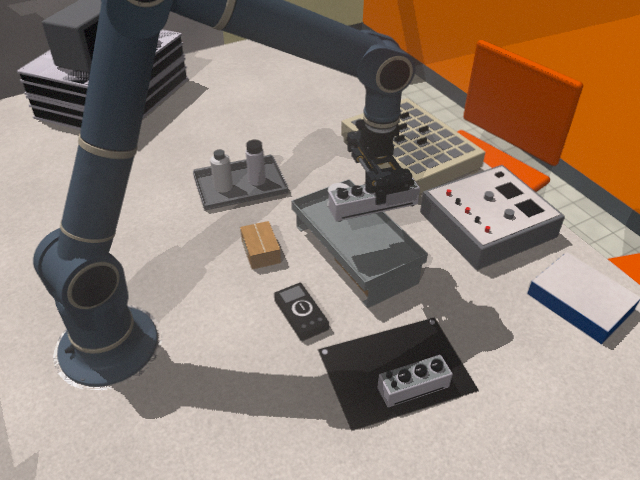

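View pics/w4.png

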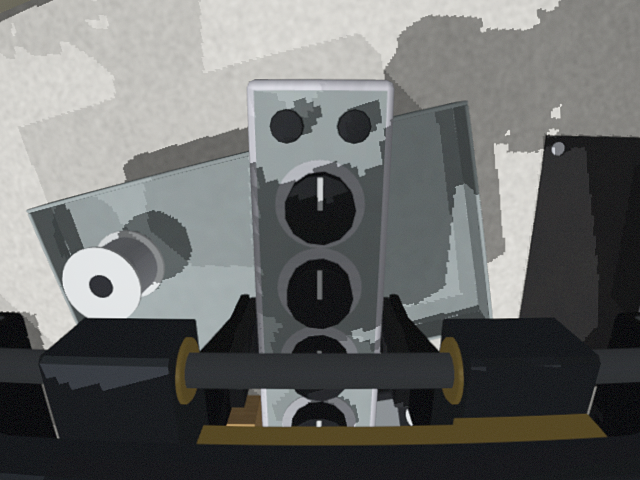

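Both stand upright in the tray (side view ~(220,172),(255,163)); the five-dial box is level in the grip, terminals forward. Move over the mat.

Emit:
play_rows(
  motion=[4.7, -0.3, 1, 0, 0, 0, 0, 4.7, -0.7, 3, 0, 0, 0, 0, 4.7, -1.1, 4.5, 0, 0, 0, 0, 4.7, -1.2, 5, 0, 0, 0, 0, 4.7, -1.2, 5, 0, 0, 0, 0, 4.7, -0.9, 4.5, 0, 0, 0, 0, 4.7, -0.5, 2.9, 0, 0, 0, 0, 4.7, -0.2, 1.3, 0, 0, 0, 0],
)

```text
time: 25.45
eef_pos: [0.5212, -0.3227, 0.2052]
tcp_rot: [[0.98, -0.2, -0.0], [-0.2, -0.98, -0.001], [0.0, 0.001, -1.0]]
wrist_force: [0.5, 0.5, -7.3]
opening: 0.0515
finger_force: 40.0
```

Emit:
play_rows(
  motion=[4.7, 0, 0, 1, 0, 0, 0, 4.7, 0, 0, 2, 0, 0, 0, 4.7, 0, 0, 3, 0, 0, 0, 4.7, 0, 0, 2.5, 0, 0, 0, 4.7, 0, 0, 1, 0, 0, 0, 4.7, 0, 0, 0, 0, 0, 0, 4.7, 0, 0, 0, 0, 0, 0, 4.7, 0, 0, 0, 0, 0, 0],
)

```text
time: 26.45
eef_pos: [0.5239, -0.3201, 0.111]
tcp_rot: [[0.981, -0.196, 0.002], [-0.196, -0.981, -0.001], [0.002, 0.0, -1.0]]
wrist_force: [0.7, 0.2, -7.7]
opening: 0.0516
finger_force: 40.0
```

Run:
```python
from h import *
go(522.8,-319.5,29,-11.3)
pic,d,W=cloud("side");cv2.imwrite("pics/s5.png",pic[200:450,270:590,::-1].repeat(2,0).repeat(2,1))
```

```text
t 26.45 pos [ 523.9 -320.1  111. ] yaw -11.29 j [ 0.16  0.5   0.44  1.81 -0.26  0.89 -1.05] open 51.6 ff 40.0 F [ 0.7  0.2 -7.7]
shift [-0.14 -0.04  8.2 ] turn 0.01 tilt [ 0.0021 -0.0008]
```

View pics/s5.png

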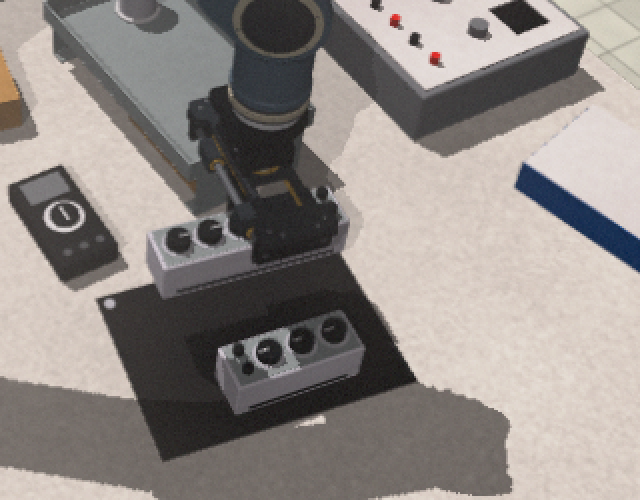

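Emit:
play_rows(
  motion=[4.7, -0.1, 0, 1, 0, 0, 0, 4.7, 0, 0, 2, 0, 0, 0, 4.7, 0, 0, 2, 0, 0, 0, 4.7, 0, 0, 1.3, 0, 0, 0, 4.7, 0, 0, 0.8, 0, 0, 0, 4.7, 0, 0, 0.4, 0, 0, 0, 4.7, 0, 0, 0.2, 0, 0, 0, 4.7, 0, 0, 0, 0, 0, 0],
)

```text
time: 27.5
eef_pos: [0.5225, -0.3197, 0.0332]
tcp_rot: [[0.981, -0.196, 0.001], [-0.196, -0.981, -0.0], [0.001, 0.0, -1.0]]
wrist_force: [0.1, 0.4, -7.1]
opening: 0.0514
finger_force: 40.0
```

Run:
```python
from h import *
go(522.8,-319.5,28.5,-11.3)
```

```text
t 27.5 pos [ 522.5 -319.7   33.2] yaw -11.3 j [ 0.2   0.6   0.39  1.86 -0.32  0.75 -1.  ] open 51.4 ff 40.0 F [ 0.1  0.4 -7.1]
shift [ 0.03 -0.03  0.47] turn -0.0 tilt [ 0.0007 -0.0003]
```

Emit:
play_rows(
  motion=[4.7, 0, 0, 0.2, 0, 0, 0, 4.7, 0, 0, 0.1, 0, 0, 0, 4.7, 0, 0, 0.1, 0, 0, 0, 4.7, 0, 0, 0.1, 0, 0, 0, 4.7, 0, 0, 0, 0, 0, 0, 6.5, 0, 0, 0, 0, 0, 0, 6.5, 0, 0, 0, 0, 0, 0, 6.5, 0, 0, 0, 0, 0, 0],
)

```text
time: 28.5
eef_pos: [0.5228, -0.32, 0.0284]
tcp_rot: [[0.981, -0.196, 0.001], [-0.196, -0.981, -0.001], [0.002, 0.0, -1.0]]
wrist_force: [0.2, -0.1, -0.4]
opening: 0.0642
finger_force: 0.0
```

Run:
```python
from h import *
go(515.5,-416,250,-11.3)
```

```text
t 28.5 pos [ 522.8 -320.    28.4] yaw -11.31 j [ 0.2   0.6   0.39  1.86 -0.32  0.74 -1.  ] open 64.2 ff 0.0 F [ 0.2 -0.1 -0.4]
shift [  1.2    9.57 -22.15] turn -0.01 tilt [ 0.0014 -0.0007]
```

Emit:
play_rows(
  motion=[6.5, 0, 0, -1, 0, 0, 0, 6.5, 0, 0, -3, 0, 0, 0, 6.5, 0, 0, -4, 0, 0, 0, 7.5, 0, 0, -4, 0, 0, 0, 7.5, 0, 0, -4, 0, 0, 0, 7.5, -2, 0, -1, 0, 0, 0, 7.5, -2, 0, 0, 0, 0, 0, 7.5, 0, 0, 0, 0, 0, 0],
)

```text
time: 29.5
eef_pos: [0.482, -0.312, 0.1988]
tcp_rot: [[0.98, -0.197, 0.001], [-0.197, -0.98, 0.0], [0.001, -0.0, -1.0]]
wrist_force: [0.0, -0.2, 0.9]
opening: 0.0746
finger_force: 0.0
```

Run:
```python
from h import *
for n in("wrist","scene","side"):
    pic,d,W=cloud(n);p=W.reshape(-1,3);p=p[~np.isnan(p[:,0])]
    if n=="wrist": cv2.imwrite("pics/w5.png",pic[...,::-1])
    r=np.radians(-11.3);M=np.array([[np.cos(r),np.sin(r)],[-np.sin(r),np.cos(r)]])
    m=(p[:,:2]-[.514,-.3636])@M.T
    for nm,y0,y1 in(("cbox",-.095,-.005),("rbox",.005,.09)):
        k=(m[:,1]>y0)&(m[:,1]<y1)&(abs(m[:,0])<.13)&(p[:,2]>.049)&(p[:,2]<.059)
        if k.sum()<50: continue
        q=p[k]
        print(n,nm,cv2.minAreaRect((q[:,:2]*1000).astype(np.float32)),"matframe pct",np.percentile(m[k],[1,99],axis=0).round(4).tolist(),np.median(q[:,2]))
go(515.5,-416,28.5,-11.3)
```

```text
wrist cbox ((514.4208984375, -416.1327209472656), (52.946712493896484, 140.1525115966797), 80.75977325439453) matframe pct [[-0.0571, -0.077], [0.0793, -0.0241]] 0.056103489422663605
wrist rbox ((519.8292846679688, -318.3665771484375), (51.978736877441406, 199.89431762695312), 78.29139709472656) matframe pct [[-0.1003, 0.02], [0.0947, 0.0706]] 0.05620313238152186
scene cbox ((517.1746826171875, -414.5619812011719), (62.744686126708984, 142.26243591308594), 82.47351837158203) matframe pct [[-0.0554, -0.0759], [0.0824, -0.0207]] 0.05474305026371584
scene rbox ((521.6773681640625, -316.18621826171875), (58.16004943847656, 200.66383361816406), 79.43994903564453) matframe pct [[-0.1003, 0.0217], [0.0976, 0.0752]] 0.05515794245027278
side cbox ((515.7493896484375, -416.3131408691406), (55.981258392333984, 141.92564392089844), 80.16868591308594) matframe pct [[-0.0575, -0.0795], [0.0814, -0.0251]] 0.05612346081436925
side rbox ((520.0107421875, -320.4763488769531), (57.522621154785156, 201.0207061767578), 78.11854553222656) matframe pct [[-0.1019, 0.0171], [0.0954, 0.0703]] 0.05532960975199119
t 29.65 pos [ 483.9 -311.7  198.1] yaw -11.26 j [ 0.12  0.34  0.49  1.82 -0.18  1.03 -1.09] open 75.0 ff 0.0 F [ 0.1 -0.1  0.4]
shift [ 5.12  9.61 16.97] turn 0.04 tilt [ 0.001  -0.0003]
```

View pics/w5.png

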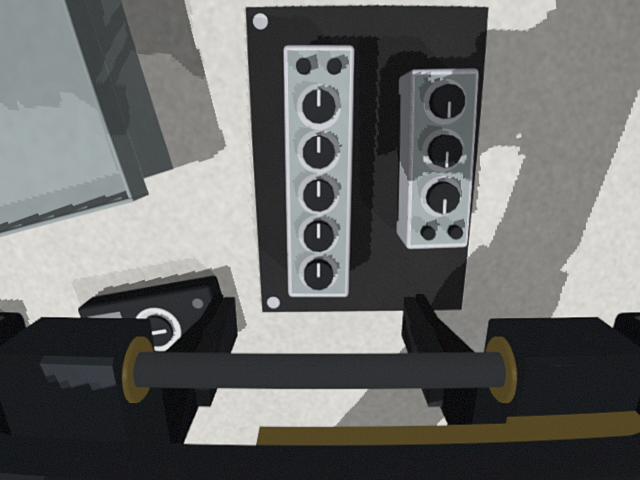

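The five-dial box (320,170) sits wholly on the mat between the studs and parallel to its edge; three-dial box at (438,160), slightly turned (-9.3°). Go for it.

Emit:
play_rows(
  motion=[7.5, 0.8, 1, 0, 0, 0, 0, 7.5, 1.3, 2.5, 0, 0, 0, 0, 7.5, 1.5, 3, 0, 0, 0, 0, 7.5, 1, 2, 0, 0, 0, 0, 7.5, 0.5, 1.1, 0, 0, 0, 0, 7.5, 0, 0, 1.5, 0, 0, -2, 7.5, 0, 0, 2, 0, 0, 0, 7.5, 0, 0, 2, 0, 0, 0],
)

```text
time: 30.65
eef_pos: [0.514, -0.4143, 0.1408]
tcp_rot: [[0.987, -0.16, -0.001], [-0.16, -0.987, 0.002], [-0.001, -0.002, -1.0]]
wrist_force: [0.7, 0.0, 0.1]
opening: 0.0749
finger_force: 0.0
```

Run:
```python
from h import *
go(515,-416.1,28.5,-9.3)
```

```text
t 30.65 pos [ 514.  -414.3  140.8] yaw -9.23 j [ 0.29  0.54  0.46  1.67 -0.27  1.01 -0.88] open 74.9 ff 0.0 F [0.7 0.  0.1]
shift [ 0.14  0.18 11.23] turn 0.07 tilt [-0.001   0.0018]
```

Emit:
play_rows(
  motion=[7.5, 0.1, 0.1, 2, 0, 0, 0, 7.5, 0, 0, 3, 0, 0, 0, 7.5, 0, 0, 3, 0, 0, 0, 7.5, 0, 0, 2, 0, 0, 0, 7.5, 0, 0, 0.8, 0, 0, 0, 7.5, 0, 0, 0.2, 0, 0, 0, 7.5, 0, 0, 0, 0, 0, 0, 7.5, 0, 0, 0, 0, 0, 0],
)

```text
time: 31.65
eef_pos: [0.5155, -0.4174, 0.0338]
tcp_rot: [[0.987, -0.162, 0.002], [-0.162, -0.987, -0.001], [0.002, 0.001, -1.0]]
wrist_force: [0.6, -0.5, 0.6]
opening: 0.0749
finger_force: 0.0
```

Emit:
play_rows(
  motion=[4.7, 0, 0, 0, 0, 0, 0, 4.7, 0, 0, 0, 0, 0, 0, 4.7, 0, 0, 0, 0, 0, 0, 4.7, 0, 0, 0, 0, 0, 0, 4.7, 0, 0, 0, 0, 0, 0, 4.7, 0, 0, 0, 0, 0, 0, 4.7, 0, 0, 0, 0, 0, 0, 4.7, 0, 0, 0, 0, 0, 0],
)

```text
time: 32.65
eef_pos: [0.5151, -0.4169, 0.0329]
tcp_rot: [[0.987, -0.162, 0.0], [-0.162, -0.987, 0.0], [0.0, -0.0, -1.0]]
wrist_force: [0.0, 0.2, 2.7]
opening: 0.0516
finger_force: 40.0
```

Run:
```python
from h import *
go(515,-416.1,220,-9.3)
```

```text
t 32.65 pos [ 515.1 -416.9   32.9] yaw -9.3 j [ 0.34  0.66  0.41  1.73 -0.34  0.82 -0.83] open 51.6 ff 40.0 F [0.  0.2 2.7]
shift [ -0.02  -0.08 -18.71] turn 0.0 tilt [0.0001 0.0002]
```

Emit:
play_rows(
  motion=[4.7, 0, 0, -0.5, 0, 0, 0, 4.7, 0, 0, -2, 0, 0, 0, 4.7, 0, 0, -4, 0, 0, 0, 4.7, 0, 0, -4.5, 0, 0, 0, 4.7, 0, 0, -4, 0, 0, 0, 4.7, 0, 0, -2.5, 0, 0, -2, 4.7, 0, 0, -1.2, 0, 0, -5, 4.7, 0, 0, 0, 0, 0, -9, 4.7],
)

```text
$.motion: bad value
```

Emit:
play_rows(
  motion=[4.7, 0, 0, -0.5, 0, 0, 0, 4.7, 0, 0, -2, 0, 0, 0, 4.7, 0, 0, -4, 0, 0, 0, 4.7, 0, 0, -4.5, 0, 0, 0, 4.7, 0, 0, -4, 0, 0, 0, 4.7, 0, 0, -2.5, 0, 0, -2, 4.7, 0, 0, -1.2, 0, 0, -5, 4.7, 0, 0, 0, 0, 0, -9],
)

```text
time: 33.65
eef_pos: [0.5151, -0.4176, 0.2223]
tcp_rot: [[0.993, 0.121, 0.002], [0.121, -0.993, -0.002], [0.002, 0.002, -1.0]]
wrist_force: [1.1, -0.1, -5.8]
opening: 0.0516
finger_force: 40.0
```

Emit:
play_rows(
  motion=[4.7, 0, 0, 0, 0, 0, -9.5, 4.7, 0, 0, 0, 0, 0, -9.5, 4.7, 0, 0, 0, 0, 0, -9.5, 4.7, 0, 0, 0, 0, 0, -9.5, 4.7, 0, 0, 0, 0, 0, -9.5, 4.7, 0, 0, 0, 0, 0, -9.5, 4.7, 0, 0, 0, 0, 0, -9.5, 4.7, 0, 0, 0, 0, 0, -9.5],
)

```text
time: 34.65
eef_pos: [0.5142, -0.4173, 0.2205]
tcp_rot: [[0.123, 0.992, -0.0], [0.992, -0.123, -0.001], [-0.001, -0.0, -1.0]]
wrist_force: [-0.1, -0.4, -5.9]
opening: 0.0516
finger_force: 40.0
```

Emit:
play_rows(
  motion=[4.7, 0, 0, 0, 0, 0, -7, 4.7, 0, 0, 0, 0, 0, -2.2, 4.7, 1, 0.4, 0, 0, 0, 0, 4.7, 3, 1.2, 0, 0, 0, 0, 4.7, 4.5, 2, 0, 0, 0, 0, 4.7, 5, 2.2, 0, 0, 0, 0, 4.7, 4, 1.7, 0, 0, 0, 0, 4.7, 2, 1, 0, 0, 0, 0],
)

```text
time: 35.65
eef_pos: [0.5948, -0.2141, 0.22]
tcp_rot: [[-0.037, 0.999, 0.001], [0.999, 0.037, 0.002], [0.002, 0.001, -1.0]]
wrist_force: [-0.0, 0.3, -4.7]
opening: 0.0512
finger_force: 40.0
```

Run:
```python
from h import *
go(637.5,-64,100,91.9)
```

```text
t 35.65 pos [ 594.8 -214.1  220. ] yaw 92.13 j [ 0.25  0.39  0.04  1.64 -0.02  1.12  0.33] open 51.2 ff 40.0 F [-0.   0.3 -4.7]
shift [14.81  4.82 12.04] turn 0.23 tilt [0.0005 0.0022]
```

Emit:
play_rows(
  motion=[4.7, 1.5, 0.5, 0, 0, 0, 0, 4.7, 3, 1, 0, 0, 0, 0, 4.7, 4, 1.3, 0, 0, 0, 0, 4.7, 3.5, 1.1, 0, 0, 0, 0, 4.7, 2, 0.6, 0, 0, 0, 0, 4.7, 0.8, 0.3, 0, 0, 0, 0, 4.7, 0, 0, 1.5, 0, 0, 0, 4.7, 0, 0, 2, 0, 0, 0],
)

```text
time: 36.65
eef_pos: [0.6362, -0.0725, 0.184]
tcp_rot: [[-0.03, 1.0, 0.0], [1.0, 0.03, -0.002], [-0.002, 0.0, -1.0]]
wrist_force: [-0.7, -0.1, -5.5]
opening: 0.0516
finger_force: 40.0
```

Run:
```python
from h import *
go(637.5,-64,100,91.9)
```

```text
t 36.65 pos [636.2 -72.5 184. ] yaw 91.72 j [ 0.05  0.43 -0.01  1.65  0.    1.05  0.07] open 51.6 ff 40.0 F [-0.7 -0.1 -5.5]
shift [0.86 0.16 8.4 ] turn -0.18 tilt [ 0.0001 -0.0018]
```

Emit:
play_rows(
  motion=[4.7, 0.4, 0.1, 1, 0, 0, 0, 4.7, 0.4, 0, 2, 0, 0, 0, 4.7, 0, 0, 2, 0, 0, 0, 4.7, 0, 0, 1.5, 0, 0, 0, 4.7, 0, 0, 0.8, 0, 0, 0, 4.7, 0, 0, 0.4, 0, 0, 0, 4.7, 0, 0, 0.2, 0, 0, 0, 4.7, 0, 0, 0, 0, 0, 0],
)

```text
time: 37.65
eef_pos: [0.6376, -0.0618, 0.1063]
tcp_rot: [[-0.033, 0.999, 0.001], [0.999, 0.033, 0.0], [-0.0, 0.001, -1.0]]
wrist_force: [-0.8, 0.1, -5.1]
opening: 0.0515
finger_force: 40.0
```

Run:
```python
from h import *
go(637.5,-64,99.9,91.9)
```

```text
t 37.65 pos [637.6 -61.8 106.3] yaw 91.9 j [ 0.04  0.51 -0.01  1.72  0.01  0.9   0.06] open 51.5 ff 40.0 F [-0.8  0.1 -5.1]
shift [-0.22 -0.02  0.64] turn -0.0 tilt [0.0009 0.    ]
```

Emit:
play_rows(
  motion=[4.7, 0, 0, 0.3, 0, 0, 0, 4.7, 0, 0, 0.2, 0, 0, 0, 4.7, 0, 0, 0.1, 0, 0, 0, 4.7, 0, 0, 0, 0, 0, 0, 4.7, 0, 0, 0, 0, 0, 0, 4.7, 0, 0, 0, 0, 0, 0, 4.7, 0, 0, 0, 0, 0, 0, 4.7, 0, 0, 0, 0, 0, 0],
)

```text
time: 38.65
eef_pos: [0.6373, -0.0617, 0.1]
tcp_rot: [[-0.033, 0.999, 0.0], [0.999, 0.033, 0.0], [0.0, 0.0, -1.0]]
wrist_force: [-1.0, -0.1, -3.7]
opening: 0.0514
finger_force: 40.0
```

Run:
```python
from h import *
go(637.5,-64,99.9,91.9)
```

```text
t 38.65 pos [637.3 -61.7 100. ] yaw 91.9 j [ 0.04  0.52 -0.01  1.73  0.01  0.89  0.06] open 51.4 ff 40.0 F [-1.  -0.1 -3.7]
shift [-0.23  0.01  0.01] turn 0.0 tilt [0.0001 0.0001]
```

Emit:
play_rows(
  motion=[4.7, 0, 0, 0.07, 0, 0, 0, 4.7, 0, 0, 0, 0, 0, 0, 7, 0, 0, 0, 0, 0, 0, 7, 0, 0, 0, 0, 0, 0, 7, 0, 0, 0, 0, 0, 0, 7, 0, 0, 0, 0, 0, 0, 7, 0, 0, 0, 0, 0, 0, 7, 0, 0, 0, 0, 0, 0],
)

```text
time: 39.65
eef_pos: [0.6373, -0.0617, 0.0991]
tcp_rot: [[-0.033, 0.999, 0.0], [0.999, 0.033, 0.0], [0.0, 0.0, -1.0]]
wrist_force: [-0.3, -0.4, -0.8]
opening: 0.0699
finger_force: 0.0
```

Emit:
play_rows(
  motion=[7, 0, 0, -1, 0, 0, 0, 7, 0, 0, -3, 0, 0, 0, 7.8, 0, 0, -4, 0, 0, 0, 7.8, 0, 0, -4, 0, 0, 0, 7.8, 0, 0, -2, 0, 0, 0, 7.8, 0, -1, 0, 0, 0, 0, 7.8, 0, -3, 0, 0, 0, 0, 7.8, 0, -5, 0, 0, 0, 0],
)

```text
time: 40.65
eef_pos: [0.5457, -0.0646, 0.2376]
tcp_rot: [[-0.034, 0.999, -0.002], [0.999, 0.034, 0.0], [0.0, -0.002, -1.0]]
wrist_force: [0.2, -0.3, -0.6]
opening: 0.078
finger_force: 0.0
```

Run:
```python
from h import *
pic,d,W=cloud("wrist");cv2.imwrite("pics/w6.png",pic[...,::-1])
p=W.reshape(-1,3);p=p[~np.isnan(p[:,0])]
q=p[(p[:,2]>.118)&(p[:,2]<.127)&(p[:,0]>.595)&(p[:,0]<.69)&(p[:,1]<.04)&(p[:,1]>-.18)]
print(cv2.minAreaRect((q[:,:2]*1000).astype(np.float32)),np.median(q[:,2]))
r=np.radians(1.8);M=np.array([[np.cos(r),np.sin(r)],[-np.sin(r),np.cos(r)]])
print("shelf frame",np.percentile((q[:,:2]-[.621,-.021])@M.T,[1,99],axis=0))
go(436.7,388.4,240,0)
```

```text
((635.4337768554688, -60.09346008300781), (52.40106201171875, 139.13624572753906), 1.6491529941558838) 0.12308549517553757
shelf frame [[-0.01253347 -0.10543723]
 [ 0.03837004  0.02929382]]
t 40.7 pos [537.2 -65.3 236.6] yaw 91.84 j [ 0.05  0.23 -0.01  1.81  0.    1.1   0.07] open 78.1 ff 0.0 F [-7.2  0.8 -1.5]
shift [45.67 -8.59 -0.23] turn 91.84 tilt [-0.0117 -0.    ]
```

View pics/w6.png

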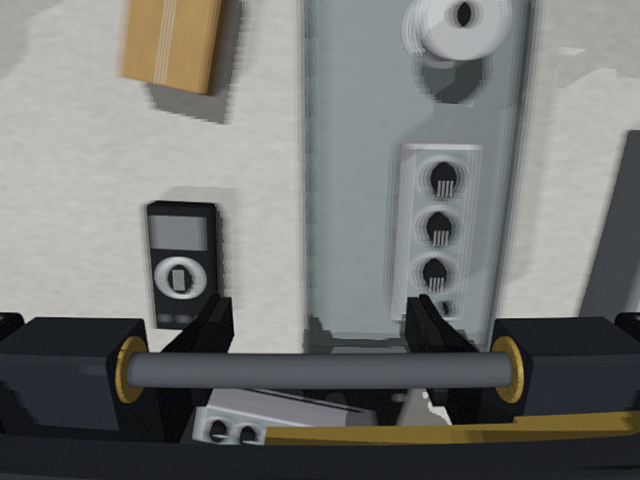

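Three-dial box is squarely in the back row (438,230), about shelf (13,-38) mm. Now back for the bottle.

Emit:
play_rows(
  motion=[7.8, 0, 0, 0, 0, 0, 6, 7.8, 0, 0, 0, 0, 0, 10.5, 7.8, 0, 0, 0, 0, 0, 10.5, 7.8, 0, 0, 0, 0, 0, 10.5, 7.8, 0, 0, 0, 0, 0, 10.5, 7.8, 0, 0, 0, 0, 0, 10.5, 7.8, 0, 0, 0, 0, 0, 10.5, 7.8, 0, 0, 0, 0, 0, 10.5],
)

```text
time: 41.7
eef_pos: [0.546, -0.0647, 0.2379]
tcp_rot: [[0.978, 0.209, -0.003], [0.209, -0.978, 0.0], [-0.002, -0.001, -1.0]]
wrist_force: [-0.2, 0.5, -0.2]
opening: 0.0783
finger_force: 0.0
```

Emit:
play_rows(
  motion=[7.8, 0, 0, 0, 0, 0, 8, 7.8, 0, 0, 0, 0, 0, 4.3, 7.8, 0, -2, 0, 0, 0, 0, 7.8, -1, -4, 0, 0, 0, 0, 7.8, -1.5, -5.5, 0, 0, 0, 0, 7.8, -1.5, -5.5, 0, 0, 0, 0, 7.8, -1.5, -5.5, 0, 0, 0, 0, 7.8, -1.5, -5.5, 0, 0, 0, 0],
)

```text
time: 42.7
eef_pos: [0.4751, 0.2161, 0.2382]
tcp_rot: [[1.0, 0.002, -0.001], [0.002, -1.0, -0.001], [-0.001, 0.001, -1.0]]
wrist_force: [0.9, 0.2, 0.3]
opening: 0.0782
finger_force: 0.0
```

Emit:
play_rows(
  motion=[7.8, -1.5, -5.5, 0, 0, 0, 0, 7.8, -1, -4.5, 0, 0, 0, 0, 7.8, -0.5, -4, 0, 0, 0, 0, 7.8, 0, -2, 0, 0, 0, 0, 7.8, 0, -1, 0, 0, 0, 0, 7.8, 0, 0, 0, 0, 0, 0, 7.8, 0, 0, 0, 0, 0, 0, 7.8, 0, 0, 0, 0, 0, 0],
)

```text
time: 43.7
eef_pos: [0.4471, 0.3839, 0.2393]
tcp_rot: [[1.0, -0.0, 0.0], [-0.0, -1.0, -0.0], [0.0, 0.0, -1.0]]
wrist_force: [-1.3, -1.1, 0.8]
opening: 0.0782
finger_force: 0.0
```

Run:
```python
from h import *
go(436.7,388.4,80,0)
```

```text
t 43.7 pos [447.1 383.9 239.3] yaw -0.01 j [-0.74  0.31 -0.05  1.71  0.02  1.13 -2.37] open 78.2 ff 0.0 F [-1.3 -1.1  0.8]
shift [-1.05 -0.46 15.93] turn -0.01 tilt [ 0.0004 -0.0003]
```

Emit:
play_rows(
  motion=[7.8, -0.5, -0.2, 0, 0, 0, 0, 7.8, -0.55, -0.26, 1.5, 0, 0, 0, 7.8, 0, 0, 3, 0, 0, 0, 7.8, 0, 0, 3.5, 0, 0, 0, 7.8, 0, 0, 3.5, 0, 0, 0, 7.8, 0, 0, 2.5, 0, 0, 0, 7.8, 0, 0, 1.4, 0, 0, 0, 7.8, 0, 0, 0.5, 0, 0, 0],
)

```text
time: 44.7
eef_pos: [0.4355, 0.3896, 0.0792]
tcp_rot: [[1.0, 0.002, -0.001], [0.002, -1.0, -0.001], [-0.001, 0.001, -1.0]]
wrist_force: [0.3, -0.0, -0.8]
opening: 0.078
finger_force: 0.0
```

Emit:
play_rows(
  motion=[7.8, 0, 0, 0, 0, 0, 0, 4.8, 0, 0, 0, 0, 0, 0, 4.8, 0, 0, 0, 0, 0, 0, 4.8, 0, 0, 0, 0, 0, 0, 4.8, 0, 0, 0, 0, 0, 0, 4.8, 0, 0, 0, 0, 0, 0, 4.8, 0, 0, 0, 0, 0, 0, 4.8, 0, 0, 0, 0, 0, 0],
  grip_force=15,
)

```text
time: 45.7
eef_pos: [0.4363, 0.3896, 0.0805]
tcp_rot: [[1.0, 0.002, 0.001], [0.002, -1.0, 0.0], [0.001, -0.0, -1.0]]
wrist_force: [-0.8, -2.5, 3.4]
opening: 0.0529
finger_force: 15.0
```

Run:
```python
from h import *
go(575.1,-108.7,240,0)
```

```text
t 45.7 pos [436.3 389.6  80.5] yaw 0.09 j [-0.76  0.47 -0.05  1.88  0.03  0.8  -2.4 ] open 52.9 ff 15.0 F [-0.8 -2.5  3.4]
shift [ 13.81  49.85 -15.95] turn 0.09 tilt [0.0005 0.0001]
```

Emit:
play_rows(
  motion=[4.8, 0, 0, -1, 0, 0, 0, 4.8, 0, 0, -2.5, 0, 0, 0, 4.8, 0, 0, -4, 0, 0, 0, 4.8, 0, 0, -4, 0, 0, 0, 4.8, 0, 1, -3, 0, 0, 0, 4.8, 0, 3, -1.5, 0, 0, 0, 4.8, 0, 5, 0, 0, 0, 0, 4.8, 0, 5.5, 0, 0, 0, 0],
)

```text
time: 46.7
eef_pos: [0.4358, 0.2439, 0.2402]
tcp_rot: [[1.0, 0.004, 0.0], [0.004, -1.0, 0.0], [0.0, -0.0, -1.0]]
wrist_force: [0.3, 0.1, -1.7]
opening: 0.0527
finger_force: 15.0
```

Emit:
play_rows(
  motion=[4.8, 1, 5.5, 0, 0, 0, 0, 4.8, 2, 5.5, 0, 0, 0, 0, 4.8, 2.5, 5.5, 0, 0, 0, 0, 4.8, 2.5, 5.5, 0, 0, 0, 0, 4.8, 2.5, 5.5, 0, 0, 0, 0, 4.8, 2, 4.2, 0, 0, 0, 0, 4.8, 1, 2.3, 0, 0, 0, 0, 4.8, 0.3, 1.2, 0, 0, 0, 0],
)

```text
time: 47.7
eef_pos: [0.5748, -0.1082, 0.2397]
tcp_rot: [[1.0, 0.0, -0.001], [0.0, -1.0, 0.0], [-0.001, -0.0, -1.0]]
wrist_force: [0.5, 0.2, -1.1]
opening: 0.0532
finger_force: 15.0
```

Emit:
play_rows(
  motion=[4.8, 0, 0, 0, 0, 0, 0, 4.8, 0, 0, 0, 0, 0, 0, 4.8, 0, 0, 1, 0, 0, 0, 4.8, 0, 0, 1.5, 0, 0, 0, 4.8, 0, 0, 1, 0, 0, 0, 4.8, 0, 0, 0.5, 0, 0, 0, 4.8, 0, 0, 0, 0, 0, 0, 4.8, 0, 0, 0, 0, 0, 0],
)

```text
time: 48.7
eef_pos: [0.5752, -0.1072, 0.2005]
tcp_rot: [[1.0, 0.002, 0.001], [0.002, -1.0, -0.0], [0.001, 0.0, -1.0]]
wrist_force: [-0.2, -0.6, -2.0]
opening: 0.053
finger_force: 15.0
```

Run:
```python
from h import *
go(575.1,-108.7,147,0)
```

```text
t 48.7 pos [ 575.2 -107.2  200.5] yaw 0.1 j [-0.09  0.33  0.26  1.78 -0.1   1.04 -1.36] open 53.0 ff 15.0 F [-0.2 -0.6 -2. ]
shift [-0.02  0.15  5.35] turn 0.1 tilt [ 0.0009 -0.    ]
```

Emit:
play_rows(
  motion=[4.8, 0, 0.1, 1, 0, 0, 0, 4.8, 0, 0.1, 1.5, 0, 0, 0, 4.8, 0, 0, 1.2, 0, 0, 0, 4.8, 0, 0, 0.7, 0, 0, 0, 4.8, 0, 0, 0.4, 0, 0, 0, 4.8, 0, 0, 0.3, 0, 0, 0, 4.8, 0, 0, 0.2, 0, 0, 0, 4.8, 0, 0, 0, 0, 0, 0],
)

```text
time: 49.7
eef_pos: [0.5753, -0.1091, 0.1476]
tcp_rot: [[1.0, 0.002, 0.001], [0.002, -1.0, -0.0], [0.001, 0.0, -1.0]]
wrist_force: [0.3, 0.7, -0.0]
opening: 0.0532
finger_force: 15.0
```

Run:
```python
from h import *
go(575.1,-108.7,147,0)
```

```text
t 49.7 pos [ 575.3 -109.1  147.6] yaw 0.1 j [-0.08  0.39  0.25  1.83 -0.12  0.93 -1.34] open 53.2 ff 15.0 F [ 0.3  0.7 -0. ]
shift [-0.02 -0.04  0.06] turn 0.1 tilt [ 0.001 -0.   ]
```

Emit:
play_rows(
  motion=[4.8, 0, 0, 0.05, 0, 0, 0, 4.8, 0, 0, 0, 0, 0, 0, 7.8, 0, 0, 0, 0, 0, 0, 7.8, 0, 0, 0, 0, 0, 0, 7.8, 0, 0, 0, 0, 0, 0, 7.8, 0, 0, 0, 0, 0, 0, 7.8, 0, 0, 0, 0, 0, 0, 7.8, 0, 0, 0, 0, 0, 0],
)

```text
time: 50.7
eef_pos: [0.5749, -0.109, 0.1466]
tcp_rot: [[1.0, 0.002, 0.0], [0.002, -1.0, 0.0], [0.0, -0.0, -1.0]]
wrist_force: [0.7, -0.9, 0.3]
opening: 0.0779
finger_force: 0.0
```

Emit:
play_rows(
  motion=[7.8, 0, 0, -2, 0, 0, 0, 7.8, 0, 0, -3.5, 0, 0, 0, 7.8, 0, 0, -3, 0, 0, 0, 7.8, 0, -1.5, -1, 0, 0, 0, 7.8, 0, -3.5, 0, 0, 0, 0, 7.8, -1, -5.5, 0, 0, 0, 0, 7.8, -1, -5.5, 0, 0, 0, 0, 7.8, -1, -5.5, 0, 0, 0, 0],
)

```text
time: 51.7
eef_pos: [0.543, 0.1088, 0.2406]
tcp_rot: [[1.0, 0.003, -0.002], [0.003, -1.0, 0.0], [-0.002, -0.0, -1.0]]
wrist_force: [1.7, 1.3, -0.4]
opening: 0.0779
finger_force: 0.0
```

Emit:
play_rows(
  motion=[7.8, -1, -5.5, 0, 0, 0, 0, 7.8, 0, -5.5, 0, 0, 0, 0, 7.8, 0, -5.5, 0, 0, 0, 0, 7.8, 0, -5, 0, 0, 0, 0, 7.8, 0, -3, 0, 0, 0, 0, 7.8, 0, -1.6, 0, 0, 0, 0, 7.8, 0, 0, 0, 0, 0, 0, 7.8, 0, 0, 0, 0, 0, 0],
)

```text
time: 52.7
eef_pos: [0.5345, 0.365, 0.2415]
tcp_rot: [[1.0, -0.0, -0.0], [-0.0, -1.0, -0.001], [-0.0, 0.001, -1.0]]
wrist_force: [-0.6, 0.1, -0.1]
opening: 0.0782
finger_force: 0.0
```

Run:
```python
from h import *
go(534.7,370.4,80.5,0)
```

```text
t 52.7 pos [534.5 365.  241.5] yaw -0.03 j [-0.71  0.4   0.06  1.57 -0.02  1.17 -2.21] open 78.2 ff 0.0 F [-0.6  0.1 -0.1]
shift [ 0.02 -0.56 16.1 ] turn -0.03 tilt [-0.     -0.0012]
```

Emit:
play_rows(
  motion=[7.8, 0, -0.5, 0.5, 0, 0, 0, 7.8, 0, 0, 2, 0, 0, 0, 7.8, 0, 0, 3, 0, 0, 0, 7.8, 0, 0, 3.5, 0, 0, 0, 7.8, 0, 0, 3.5, 0, 0, 0, 7.8, 0, 0, 2, 0, 0, 0, 7.8, 0, 0, 1.1, 0, 0, 0, 7.8, 0, 0, 0.5, 0, 0, 0],
)

```text
time: 53.7
eef_pos: [0.5345, 0.372, 0.0808]
tcp_rot: [[1.0, 0.001, 0.001], [0.001, -1.0, 0.0], [0.001, -0.0, -1.0]]
wrist_force: [-0.1, -0.2, 0.0]
opening: 0.0782
finger_force: 0.0
```

Emit:
play_rows(
  motion=[7.8, 0, 0, 0, 0, 0, 0, 4.5, 0, 0, 0, 0, 0, 0, 4.5, 0, 0, 0, 0, 0, 0, 4.5, 0, 0, 0, 0, 0, 0, 4.5, 0, 0, 0, 0, 0, 0, 4.5, 0, 0, 0, 0, 0, 0, 4.5, 0, 0, 0, 0, 0, 0, 4.5, 0, 0, 0, 0, 0, 0],
)

```text
time: 54.7
eef_pos: [0.5343, 0.3717, 0.0809]
tcp_rot: [[1.0, 0.002, 0.0], [0.002, -1.0, -0.0], [0.0, 0.0, -1.0]]
wrist_force: [-0.7, -0.4, 2.6]
opening: 0.0493
finger_force: 15.0
```

Run:
```python
from h import *
go(576,-16.7,240,0)
```

```text
t 54.7 pos [534.3 371.7  80.9] yaw 0.09 j [-0.7   0.56  0.05  1.72 -0.03  0.87 -2.22] open 49.3 ff 15.0 F [-0.7 -0.4  2.6]
shift [  4.12  38.85 -15.91] turn 0.09 tilt [ 0.0003 -0.0001]
```

Emit:
play_rows(
  motion=[4.5, 0, 0, -1, 0, 0, 0, 4.5, 0, 0, -2.5, 0, 0, 0, 4.5, 0, 0, -4, 0, 0, 0, 4.5, 0, 0, -4, 0, 0, 0, 4.5, 0, 1, -3, 0, 0, 0, 4.5, 0, 3, -1.5, 0, 0, 0, 4.5, 0, 4.5, 0, 0, 0, 0, 4.5, 0, 5, 0, 0, 0, 0],
)

```text
time: 55.7
eef_pos: [0.5339, 0.2364, 0.241]
tcp_rot: [[1.0, 0.004, 0.0], [0.004, -1.0, 0.001], [0.0, -0.001, -1.0]]
wrist_force: [1.3, -0.5, -1.5]
opening: 0.0492
finger_force: 15.0
```

Emit:
play_rows(
  motion=[4.5, 0.4, 5, 0, 0, 0, 0, 4.5, 0.8, 5, 0, 0, 0, 0, 4.5, 0.8, 5, 0, 0, 0, 0, 4.5, 0.8, 4.5, 0, 0, 0, 0, 4.5, 0.7, 3, 0, 0, 0, 0, 4.5, 0.4, 1.8, 0, 0, 0, 0, 4.5, 0.2, 1, 0, 0, 0, 0, 4.5, 0, 0, 0, 0, 0, 0],
)

```text
time: 56.7
eef_pos: [0.5757, -0.0156, 0.2406]
tcp_rot: [[1.0, 0.002, -0.0], [0.002, -1.0, 0.0], [-0.0, -0.0, -1.0]]
wrist_force: [-0.4, -1.1, -1.6]
opening: 0.0492
finger_force: 15.0
```

Emit:
play_rows(
  motion=[4.5, 0, 0, 0, 0, 0, 0, 4.5, 0, 0, 0, 0, 0, 0, 4.5, 0, 0, 1, 0, 0, 0, 4.5, 0, 0, 1.5, 0, 0, 0, 4.5, 0, 0, 1, 0, 0, 0, 4.5, 0, 0, 0.5, 0, 0, 0, 4.5, 0, 0, 0, 0, 0, 0, 4.5, 0, 0, 0, 0, 0, 0],
)

```text
time: 57.7
eef_pos: [0.5761, -0.0161, 0.2011]
tcp_rot: [[1.0, 0.002, 0.001], [0.002, -1.0, 0.0], [0.001, -0.0, -1.0]]
wrist_force: [-0.5, -0.5, -2.0]
opening: 0.0492
finger_force: 15.0
```

Run:
```python
from h import *
go(576,-16.7,147.3,0)
```

```text
t 57.7 pos [576.1 -16.1 201.1] yaw 0.1 j [-0.21  0.32  0.21  1.8  -0.08  1.03 -1.54] open 49.2 ff 15.0 F [-0.5 -0.5 -2. ]
shift [-0.02  0.06  5.38] turn 0.1 tilt [0.001  0.0001]
```

Emit:
play_rows(
  motion=[4.5, 0, 0.1, 1, 0, 0, 0, 4.5, 0, 0, 1.5, 0, 0, 0, 4.5, 0, 0, 1.2, 0, 0, 0, 4.5, 0, 0, 0.7, 0, 0, 0, 4.5, 0, 0, 0.4, 0, 0, 0, 4.5, 0, 0, 0.3, 0, 0, 0, 4.5, 0, 0, 0.2, 0, 0, 0, 4.5, 0, 0, 0, 0, 0, 0],
)

```text
time: 58.7
eef_pos: [0.576, -0.0171, 0.148]
tcp_rot: [[1.0, 0.002, 0.001], [0.002, -1.0, 0.0], [0.001, -0.0, -1.0]]
wrist_force: [-0.1, 0.4, -2.1]
opening: 0.0492
finger_force: 15.0
```

Run:
```python
from h import *
go(576,-16.7,147.3,0)
```

```text
t 58.7 pos [576.  -17.1 148. ] yaw 0.1 j [-0.2   0.37  0.2   1.85 -0.09  0.92 -1.53] open 49.2 ff 15.0 F [-0.1  0.4 -2.1]
shift [-0.   -0.04  0.07] turn 0.1 tilt [0.0008 0.0001]
```

Not yet in contact; lower 1 mm more, release, rise and back away.

Emit:
play_rows(
  motion=[4.5, 0, 0, 0.07, 0, 0, 0, 4.5, 0, 0, 0.05, 0, 0, 0, 4.5, 0, 0, 0, 0, 0, 0, 7.4, 0, 0, 0, 0, 0, 0, 7.4, 0, 0, 0, 0, 0, 0, 7.4, 0, 0, 0, 0, 0, 0, 7.4, 0, 0, 0, 0, 0, 0, 7.4, 0, 0, 0, 0, 0, 0],
)

```text
time: 59.7
eef_pos: [0.5757, -0.017, 0.1463]
tcp_rot: [[1.0, 0.002, -0.0], [0.002, -1.0, 0.0], [-0.0, -0.0, -1.0]]
wrist_force: [0.2, -0.4, -0.5]
opening: 0.0737
finger_force: 0.0
```

Emit:
play_rows(
  motion=[7.4, 0, 0, -1, 0, 0, 0, 7.4, 0, 0, -3, 0, 0, 0, 7.4, 0, 0, -4, 0, 0, 0, 7.4, 0, 0, -4, 0, 0, 0, 7.4, 0, 0, -2, 0, 0, 0, 7.4, 0, -1, 0, 0, 0, 0, 7.4, 0, 0, 0, 0, 0, 0, 7.4, 0, 0, 0, 0, 0, 0],
)

```text
time: 60.7
eef_pos: [0.575, -0.0068, 0.2851]
tcp_rot: [[1.0, 0.002, -0.003], [0.002, -1.0, -0.0], [-0.003, 0.0, -1.0]]
wrist_force: [-1.3, 0.3, -0.3]
opening: 0.0743
finger_force: 0.0
```

Run:
```python
from h import *
go(576,-16.7,147.3,0)
Ws=[]
for n in("scene","side"):
    pic,d,W=cloud(n);Ws.append(W.reshape(-1,3));
    if n=="side":cv2.imwrite("pics/s9.png",pic[...,::-1])
W=np.concatenate(Ws);W=W[~np.isnan(W[:,0])]
def circ(n,y0,y1,z0,z1):
    p=W[(W[:,0]>.53)&(W[:,0]<.615)&(W[:,1]>y0)&(W[:,1]<y1)&(W[:,2]>z0)&(W[:,2]<z1)]
    for _ in range(5):
        A=np.c_[2*p[:,:2],np.ones(len(p))];b=(p[:,:2]**2).sum(1)
        s=np.linalg.lstsq(A,b,rcond=None)[0];r=np.sqrt(s[2]+s[:2]@s[:2]);p=p[abs(np.hypot(*(p[:,:2]-s[:2]).T)-r)<.004]
    print(n,np.round(s[:2]*1000,1),"r",round(r*1000,1),len(p))
circ("can low",-.055,.02,.1,.13);circ("can",-.055,.02,.13,.163);circ("cancap",-.055,.02,.175,.2)
circ("bottle",-.15,-.07,.13,.163);circ("bottlecap",-.15,-.07,.175,.2)
```

```text
t 60.7 pos [575.   -6.8 285.1] yaw 0.13 j [-0.24  0.25  0.22  1.69 -0.06  1.21 -1.57] open 74.3 ff 0.0 F [-1.3  0.3 -0.3]
shift [ 0.13  0.98 13.78] turn 0.13 tilt [-0.0025 -0.0003]
can low [582. -20.] r 27.5 216
can [574.8 -18.6] r 24.1 450
cancap [574.7 -18.4] r 19.8 381
bottle [ 575.5 -110.5] r 25.9 474
bottlecap [ 575.3 -110.5] r 13.7 226
```

View pics/s9.png

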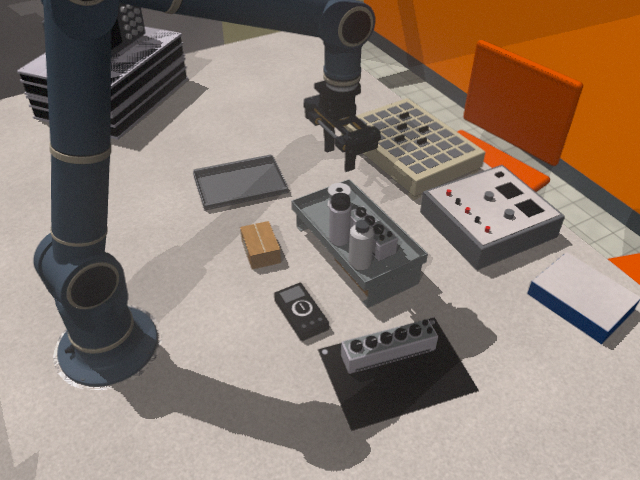

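The picture shows everything in place: five-dial box on the mat (390,345), three-dial box behind the can (340,218) and bottle (360,245). Both are within 2 mm of their starts, and the tray is empty. Handing in.

```bash
python3 -c "
from station import *
print(close_job())"
```

```text
the job is handed in; nothing more can be done
None
```

The job is handed in at about 61 s: the five-dial box lies on the mat, the three-dial box is in its back-row place, and the can and bottle measure within 2 mm of where they started; `close_job()` returned no verdict.

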